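# Fit the change cogs on the wire twister

### The job

Put both change cogs on the upright splined spindle of the wire twister: first the large copper cog, all the way down onto the spindle's shoulder, then the small steel cog, down onto the large one. Each goes on boss upwards and fits only when its wide master groove meets the wide master spline (both marked blue), so line it up or turn it until it slips in, and lower it gently to the bottom rather than letting it drop down the spindle. Do not shove or tip the other things on the boards, and let go of everything at the end.

Things in the scene. Friction and masses are not known exactly. Their poses are not given: they have to be found in the camera images.
- spindle: steel spindle, braked (turns above 0.9 N m). Origin: on its axis, on the shoulder where the large cog must rest, 40 mm above the table; z up. Core 24 mm diameter; 4 splines out to 34 mm diameter, up to 53 mm above the shoulder (top 6 mm bevelled): the 12 mm wide blue-painted master on its +x, 5 mm wide ones on +y, -x, -y. Above, a cone 24 to 12 mm diameter, from 54 to 66 mm. The master may point any way
- spindle_mark (a point): a point beside the spindle in the direction of its master spline: 27.5 mm from the axis along the spindle's +x, 10 mm above the shoulder. The large cog's mark lies here when the cog is home; the small cog's 26 mm higher
- machine: grey wire twister, fixed; carries the spindle. Origin: on the spindle's axis at table height, z up. Base block 36 mm high, x -55 to 125 mm, y -55 to 55 mm; round steel shoulder plate 68 mm diameter, top at 40 mm. Tower behind the spindle: x 72 to 100 mm, y -40 to 40 mm, 146 mm high, two rollers on it to 172 mm; crank behind, to x 184 mm
- cog_large: copper-coloured cog lying flat on a board, turned any way. Flange 92 mm over the teeth, 10 mm thick; round boss 45 mm diameter to 26 mm above the underside: grip it there from above. Bore right through: 27 mm round, 4 grooves out to 37 mm: a 15 mm wide master groove on the cog's +x, 8 mm wide ones on +y, -x, -y. About 0.5 kg. Origin: on the axis at the underside, z up
- cog_large_mark (a point): a point on the blue painted bar (8 mm wide, 17 mm long, radial) on top of the large cog's flange, in line with its master groove: 27.5 mm from the axis along the cog's +x, 10 mm above its underside. A blue dash on the boss rim shows the same direction
- cog_small: steel-grey cog lying flat on a board, turned any way. Flange 72 mm over the teeth, 10 mm thick; round boss 45 mm diameter to 26 mm above the underside: grip it there from above. Bore right through: 27 mm round, 4 grooves out to 37 mm: a 15 mm wide master groove on the cog's +x, 8 mm wide ones on +y, -x, -y. About 0.32 kg. Origin: on the axis at the underside, z up
- cog_small_mark (a point): a point on the blue painted bar (8 mm wide, 7 mm long, radial) on top of the small cog's flange, in line with its master groove: 27.5 mm from the axis along the cog's +x, 10 mm above its underside. A blue dash on the boss rim shows the same direction
- board_left: white soldering board, 260 x 200 x 12 mm, fixed to the table left of the twister; one cog, the tumbler and the spool stand on it. Origin: centre of its underside, at table height
- board_right: white soldering board, 260 x 200 x 12 mm, fixed to the table right of the twister; one cog, the tub and the doming block stand on it. Origin: centre of its underside, at table height
- tumbler: bystander: loose glass tumbler, 66 mm across the rim, 70 mm high, on the left board, just beyond the cog there. Origin: centre of its underside
- spool: bystander: loose spool of copper wire standing upright, 44 mm diameter, 42 mm high, on the left board beside the cog. Origin: centre of its underside
- tub: bystander: loose blue plastic tub, 68 mm across the rim, 45 mm high, on the right board, just beyond the cog there. Origin: centre of its underside
- doming_block: bystander: loose dark steel doming block, a 40 mm cube, on the right board beside the cog. Origin: centre of its underside

How it is judged (in metres and radians):
On the way, in this order (a step that is already met when the one before it is completed fails the run):
1. the large cog is home on the spindle's shoulder, master groove on master spline (z of cog_large in the frame of spindle between -0.003 and 0.003 m and horizontal distance between cog_large and spindle below 0.004 m and horizontal distance between cog_large_mark and spindle_mark below 0.009 m and angle between cog_large's own z axis and vertical below 0.08 rad and linear speed of cog_large below 0.05 m/s), for 0.2 s.
2. the small cog is home on the spindle on top of the large one, master groove on master spline (all of step 1 and z of cog_small in the frame of spindle between 0.023 and 0.029 m and horizontal distance between cog_small and spindle below 0.004 m and horizontal distance between cog_small_mark and spindle_mark below 0.009 m and angle between cog_small's own z axis and vertical below 0.08 rad and linear speed of cog_small below 0.05 m/s), for 0.2 s.
At the end, for the whole second after the job is handed in: Both cogs are on the spindle with their blue marks at the master spline (marks within 9 mm), upright within 0.08 rad, axes within 4 mm of the spindle's: the large cog's underside within 3 mm of the shoulder and the small cog's 26 mm above it within 3 mm; both at rest (all of step 2); the robot touches nothing.
It fails at once if the tumbler or the spool is pushed more than 25 mm or tipped over (distance of any of tumbler, spool from where it was at the start of the episode above 0.025 m or angle between any of tumbler, spool's own z axis and vertical above 0.5 rad).
It fails at once if the tub or the doming block is pushed more than 25 mm or tipped over (distance of any of tub, doming_block from where it was at the start of the episode above 0.025 m or angle between any of tub, doming_block's own z axis and vertical above 0.5 rad).
It fails at once if the large cog is let drop down the spindle (faster than 0.5 m/s on it) (horizontal distance between cog_large and spindle below 0.012 m and z of cog_large in the frame of spindle below 0.066 m and linear speed of cog_large above 0.5 m/s).
It fails at once if the small cog is let drop down the spindle (faster than 0.5 m/s on it) (horizontal distance between cog_small and spindle below 0.012 m and z of cog_small in the frame of spindle below 0.066 m and linear speed of cog_small above 0.5 m/s).
It also fails if it takes over 58 s, if anything falls off the work surface, if the arm or the gripper's body presses on something with over 40 N, if the wrist force passes 120 N, or if a joint passes its speed limit or range.

### The arm

A 6-joint arm with a two-finger parallel gripper is mounted at the origin on the work surface. World frame = base frame: x ahead of the robot, y to its left, z up, the work surface at z = 0. Lengths are in mm, angles in rad, forces in N, time in s.
With the tool pointing down it reaches from about 350 to 775 mm from the base axis. Payload 7.3 kg.
Tool frame: the origin (TCP) lies midway between the tips of the shut fingers; the grasp point (between the pads) lies 19 mm behind it (bot.grip_depth is the distance from the TCP to the grasp point, in mm); z points along the fingers, x is the direction in which the jaws open and shut, and the axes are right-handed (so a half turn about z gives the same grasp; the last joint's range is limited). The gripper opens to 92 mm and grips with 3 to 60 N. Pads are 19 mm wide; open, the fingers measure 130 mm over their backs; the gripper's body (75 mm by 190 mm) begins 47 mm behind the grasp point.
Start: joints at [1.035, 0.342, 1.524, -0, 1.275, -0.146], TCP at [199.489, 485.643, 226.741] pointing down, gripper open.
Joint ranges: [-2.53, 2.53], [-0.77, 2.02], [0.04, 2.7], [-1, 4.14], [0.28, 2.66], [-3.11, 3.11]. Speed limits (rad/s): [2.57, 2.57, 3.14, 3.14, 3.14, 3.14].

### API

Orientations are given as [roll, pitch, yaw] about the fixed x, y, z axes, in that order (R = Rz(yaw) Ry(pitch) Rx(roll)).
In Python, from plant import bot gives the robot as it stands. The module is installed in compiled form; this text tells all that it offers.
- The arm moves only by the shell command python3 -m inch 'ROWS'. ROWS is JSON, a list that holds one entry, the list of rows, each a list of 7 numbers: the shift along the tool's x, y, z each as a share of 0.2 m, from -1 to 1, then the turn, a rotation vector about the tool's x, y, z each as a share of 45 degrees, from -1 to 1, then the closure, from -1 (fully open) to 1 (shut), so that 0 is half open. A call has exactly 10 rows; each row is the pose to reach, as a shift and turn from the pose commanded when the call began, along the tool's axes at that moment; what a row does not reach only later rows make up. A row lasts 1/8 s, in which the tool goes at most 62.5 mm and 10.7 degrees, less where a joint would pass 70% of its speed; a pose out of reach is approached as far as the arm can. A call with a number of a shift or a turn outside -1 to 1 is refused whole. A call with a gripper value outside its range is refused whole. The fingers move at their own pace and stop on an object; the grip force is fixed at half the most. Time passes only in rows, so rows that repeat a pose let the fingers close, or fill a call up. It gives the time, the measured TCP pose, the force and the opening at its end, in the units of the state.
- bot.get_obs(): the state, without advancing time (a new reading comes with each control period).
- bot.capture(name): name is "side" or "top"; returns the picture (400x640x3 uint8, red, green, blue); there is no depth.
- bot.camera_params(name): a dict with "fx", "fy", "cx", "cy" (pixels), "k1" (the pictures are not rectified: a ray, as slopes to the right and down, at radius r is drawn at 1 + k1 r^2 times it, then the intrinsics apply), "R" (3x3) and "t" (3): a world point X has camera coordinates R X + t. Camera axes: x right, y down, z forward; pixel columns grow to the right and rows downward; lengths in mm; the calibration is good to about 2 mm. A picture is of the moment at which its call begins. camera_params takes no time and is no camera call.
- bot.close_job(): hands the job in, once; it reports no verdict.
The state is a dict: "time": time; "joint_positions": joint angles; "dq": joint speeds; "tau": joint torques, N m; "tool_pos": TCP position; "tcp_rot": TCP orientation; "contact_force": force on the tool from outside, world axes, zero at the start; "moment": the same for the moment, N m; "grip_width": finger opening in mm.
Only numpy, scipy, OpenCV 4.12 (cv2) and the standard library are available. Lean on these libraries where they do the work, as an engineer would, in place of code of your own. Each camera call takes 0.05 s, during which the arm holds its last target.

## Working session

There is one attempt and no reset: what is moved stays moved. The work goes in short steps, Python scripts to look and compute and a shell command to move; the robot and the scene stay as the last step left them, time stands still between calls to the robot, and variables do not carry over. Pictures are saved under pics/ and viewed, and the job is handed in when it is done.

```bash
mkdir -p pics
python3 - <<'E'
from plant import bot
import cv2
for n in ("top","side"):
    im=bot.capture(n); cv2.imwrite(f"pics/{n}0.png",im[:,:,::-1])
    print(n,bot.camera_params(n))
print(bot.get_obs(), bot.grip_depth)
E
```

```text
top {'fx': 390.66967977160954, 'fy': 390.66967977160954, 'cx': 320.0775032295217, 'cy': 197.7567240434279, 'k1': 0.0004841297452359971, 'R': array([[ 2.95291340e-02, -9.99563806e-01, -4.77827918e-04],
       [-9.90325862e-01, -2.91913780e-02, -1.35655997e-01],
       [ 1.35582877e-01,  4.47900947e-03, -9.90755884e-01]]), 't': array([ -11.29853431,  538.87459111, 1096.36005016])}
side {'fx': 483.94851440979846, 'fy': 483.94851440979846, 'cx': 317.99394416518476, 'cy': 200.64746235417357, 'k1': -0.14103717092022053, 'R': array([[ 0.94681594,  0.32147519, -0.01390247],
       [ 0.21483534, -0.66372193, -0.71646282],
       [-0.23955239,  0.67537168, -0.69748674]]), 't': array([-476.58474306,  -60.03966554, 1589.34766404])}
{'time': 0.1, 'joint_positions': array([ 1.03498291e+00,  3.42658079e-01,  1.52485983e+00,  1.33884111e-06,
        1.27537755e+00, -1.46017253e-01]), 'dq': array([ 0.00037954, -0.00151564, -0.001551  ,  0.0007945 ,  0.0002326 ,
       -0.0002695 ]), 'tau': array([ 2.12229810e-03, -4.32004845e+01, -2.44694763e+01,  7.20178569e-02,
        5.26496745e-02, -3.35208085e-05]), 'tool_pos': array([199.31838615, 485.33854048, 226.13335913]), 'tcp_rot': array([-3.14140183e+00,  1.28875519e-03,  1.18099989e+00]), 'contact_force': array([-0.00634785, -0.78549994, -0.08883825]), 'moment': array([ 0.02622778, -0.00987108, -0.00028635]), 'grip_width': 91.72213985595106} 18.8
```

View pics/top0.png

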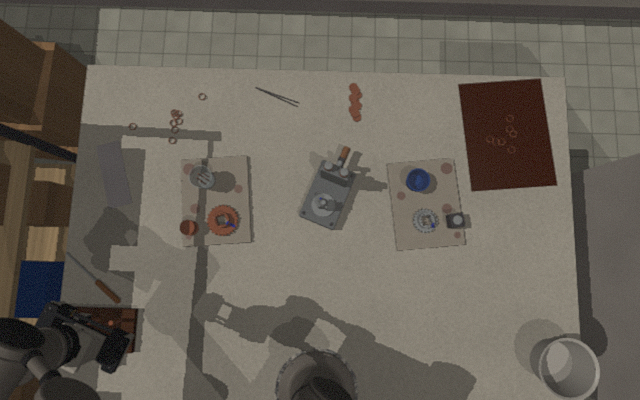

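View pics/side0.png

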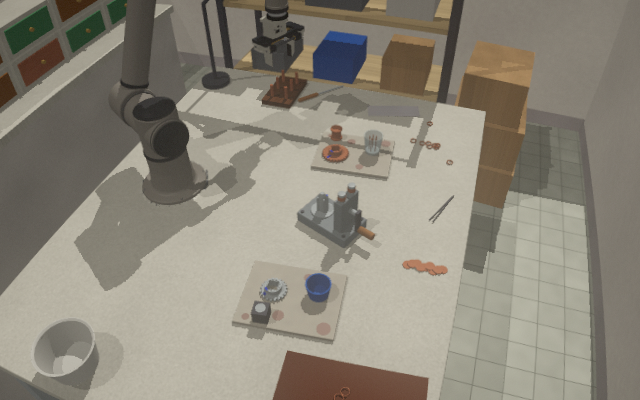

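The top view shows the large cog near (223,221) px, the spindle near (322,204), and the small cog near (426,221). The tumbler is at (204,178), the spool at (189,228), the tub at (418,180) and the doming block at (456,220). I'll zoom in next.

```bash
cat > h.py <<'E'
import numpy as np, cv2
from plant import bot
from scipy.optimize import brentq
P={n:bot.camera_params(n) for n in("top","side")}
def ray(n,u,v):
    p=P[n]; x=(u-p['cx'])/p['fx']; y=(v-p['cy'])/p['fy']; rd=np.hypot(x,y)
    r=rd
    for _ in range(30): r=rd/(1+p['k1']*r*r)
    s=r/rd if rd>0 else 1
    d=p['R'].T@np.array([x*s,y*s,1]); c=-p['R'].T@np.array(p['t']); return c,d
def plane(n,u,v,z):
    c,d=ray(n,u,v); return c+d*(z-c[2])/d[2]
def proj(n,X):
    p=P[n]; q=p['R']@np.array(X,float)+p['t']; x,y=q[0]/q[2],q[1]/q[2]; f=1+p['k1']*(x*x+y*y)
    return np.array([p['fx']*x*f+p['cx'],p['fy']*y*f+p['cy']])
def tri(u1,u2):
    c1,d1=ray("top",*u1); c2,d2=ray("side",*u2)
    s=np.linalg.lstsq(np.c_[d1,-d2],c2-c1,rcond=None)[0]
    a=c1+s[0]*d1;b=c2+s[1]*d2; return (a+b)/2,np.linalg.norm(a-b)
def crop(im,u,v,w,h,s,fn):
    c=im[v-h//2:v+h//2,u-w//2:u+w//2]; cv2.imwrite(fn,cv2.resize(c,None,fx=s,fy=s,interpolation=cv2.INTER_NEAREST))
E
python3 - <<'E'
import cv2,numpy as np
from h import crop
t=cv2.imread("pics/top0.png"); s=cv2.imread("pics/side0.png")
def c(im,u,v):
    return cv2.convertScaleAbs(cv2.resize(im[v-24:v+24,u-24:u+24],None,fx=8,fy=8,interpolation=cv2.INTER_NEAREST),alpha=1.5)[:, :]
a=np.hstack([c(t,222,220),c(t,426,220)]); cv2.imwrite("pics/z1.png",a)
a=np.hstack([c(t,322,204),c(s,322,204)]); cv2.imwrite("pics/z2.png",a)
a=np.hstack([c(s,335,150),c(s,274,290)]); cv2.imwrite("pics/z3.png",a)
E
```

```text
(no output)
```

View pics/z1.png

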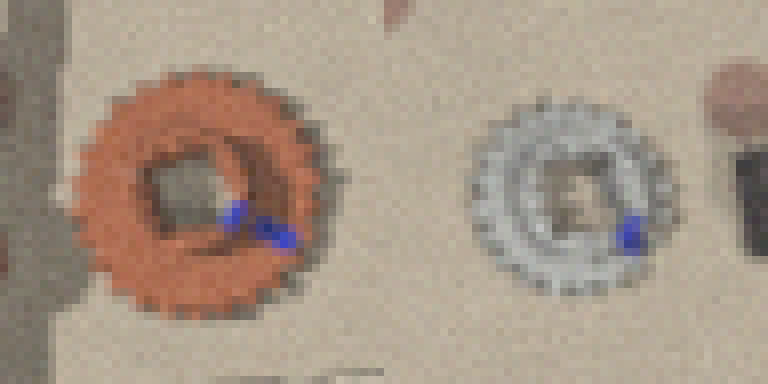

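View pics/z2.png

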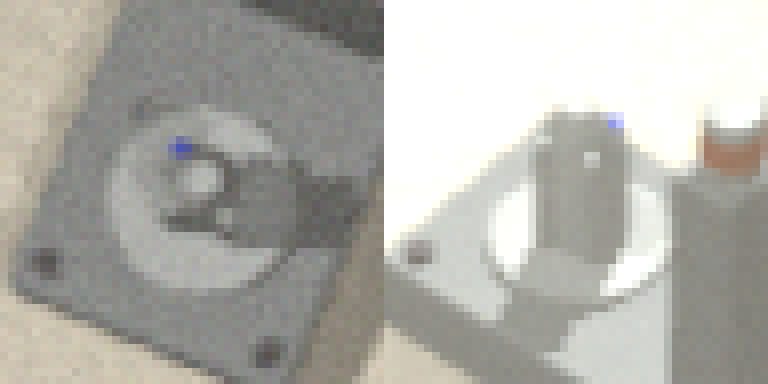

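View pics/z3.png

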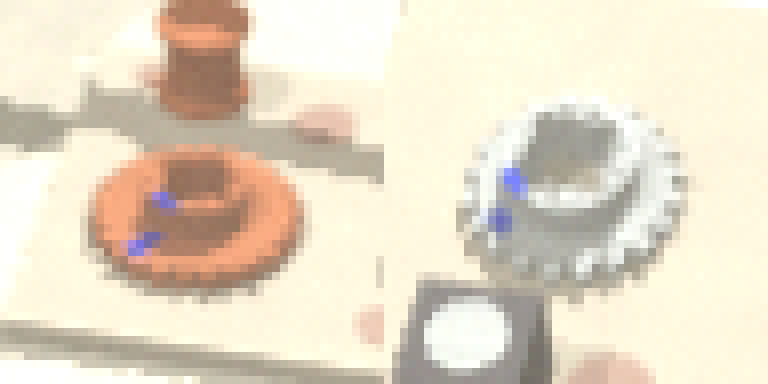

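The crops show both cogs boss up, with blue bars. The copper cog's bar points to the image's lower right, about (257,225) full-frame. The steel cog's bar also points lower right, and the spindle's blue is at about (320.5,198.5), toward the upper left. Next step is measuring.

```bash
cat > m.py <<'E'
import sys
from h import *
def blues(im,lo=40):
    f=im.astype(float); # BGR
    w=f[:,:,0]-np.maximum(f[:,:,1],f[:,:,2]); m=(w>lo).astype(np.uint8)
    n,l,st,c=cv2.connectedComponentsWithStats(m,connectivity=4)
    out=[]
    for i in range(1,n):
        if st[i,4]>200: continue
        ys,xs=np.nonzero(l==i); x0,x1,y0,y1=xs.min()-1,xs.max()+2,ys.min()-1,ys.max()+2
        out.append((xs.mean().round(2),ys.mean().round(2),st[i,4], tuple(np.round(np.average(np.c_[xs,ys],axis=0,weights=w[ys,xs]),2))))
    return out
def ell(mask,u,v,r):
    m=np.zeros_like(mask); m[v-r:v+r,u-r:u+r]=mask[v-r:v+r,u-r:u+r]
    cs,_=cv2.findContours(m,cv2.RETR_EXTERNAL,cv2.CHAIN_APPROX_NONE); c=max(cs,key=cv2.contourArea)
    return c
E
python3 - <<'E'
from m import *
for n in("top","side"):
    im=cv2.imread(f"pics/{n}0.png"); 
    print(n,[b for b in blues(im) if 150<b[0]<480 and 100<b[1]<330])
    hsv=cv2.cvtColor(im,cv2.COLOR_BGR2HSV)
    f=im.astype(int)
    cop=((f[:,:,2]-f[:,:,0]>50)&(f[:,:,2]>70)|(f[:,:,0]-f[:,:,2]>40)).astype(np.uint8)
    u,v=(222,220) if n=="top" else (335,153)
    c=ell(cop,u,v,24)
    e=cv2.fitEllipse(c); print("copper",e, plane(n,*e[0],22))
    # grey
    d=f[:,:,2]-f[:,:,0]
    g=((d<12)).astype(np.uint8)
    u,v=(425,220) if n=="top" else (274,290)
    cv2.imwrite(f"pics/g{n}.png",cv2.resize(np.clip(d[v-20:v+20,u-20:u+20]*6,0,255).astype(np.uint8),None,fx=8,fy=8,interpolation=cv2.INTER_NEAREST))
    c=ell(g,u,v,16 if n=="top" else 18); e=cv2.fitEllipse(c); print("steel",e,plane(n,*e[0],22))
E
```

```text
top [(np.float64(419.0), np.float64(176.0), np.int32(1), (np.float64(419.0), np.float64(176.0))), (np.float64(417.33), np.float64(177.33), np.int32(3), (np.float64(417.33), np.float64(177.33))), (np.float64(420.0), np.float64(178.0), np.int32(1), (np.float64(420.0), np.float64(178.0))), (np.float64(419.0), np.float64(179.0), np.int32(1), (np.float64(419.0), np.float64(179.0))), (np.float64(416.0), np.float64(181.0), np.int32(1), (np.float64(416.0), np.float64(181.0))), (np.float64(417.0), np.float64(182.0), np.int32(1), (np.float64(417.0), np.float64(182.0))), (np.float64(416.0), np.float64(184.0), np.int32(1), (np.float64(416.0), np.float64(184.0))), (np.float64(417.0), np.float64(190.0), np.int32(1), (np.float64(417.0), np.float64(190.0))), (np.float64(320.5), np.float64(198.0), np.int32(2), (np.float64(320.41), np.float64(198.0))), (np.float64(226.67), np.float64(222.67), np.int32(3), (np.float64(226.69), np.float64(222.64))), (np.float64(432.38), np.float64(224.75), np.int32(8), (np.float64(432.35), np.float64(224.7))), (np.float64(230.5), np.float64(224.0), np.int32(2), (np.floa
[... 2289 characters left out ...]
0), np.float64(289.0))), (np.float64(308.0), np.float64(290.0), np.int32(1), (np.float64(308.0), np.float64(290.0))), (np.float64(327.0), np.float64(290.0), np.int32(1), (np.float64(327.0), np.float64(290.0))), (np.float64(317.38), np.float64(292.62), np.int32(29), (np.float64(317.38), np.float64(292.63))), (np.float64(264.0), np.float64(293.0), np.int32(1), (np.float64(264.0), np.float64(293.0)))]
copper ((335.1638488769531, 151.9775390625), (15.397418975830078, 24.383628845214844), 91.25835418701172) [467.84614527 288.68786199  22.        ]
steel ((273.19964599609375, 289.27203369140625), (22.351667404174805, 26.1582088470459), 80.94918060302734) [ 484.11364799 -305.041544     22.        ]
```

```bash
cat > m2.py <<'E'
from m import *
def copper(im,n,u,v,z,r=26,th=2.0):
    f=im.astype(float)+1
    q=cv2.resize(f[v-r:v+r,u-r:u+r],None,fx=6,fy=6,interpolation=cv2.INTER_CUBIC)
    m=((q[:,:,2]/q[:,:,0]>th)|(q[:,:,0]/q[:,:,2]>1.4)).astype(np.uint8)
    return fin(m,n,u,v,r,z)
def fin(m,n,u,v,r,z):
    cs,_=cv2.findContours(m,cv2.RETR_EXTERNAL,cv2.CHAIN_APPROX_NONE); c=max(cs,key=cv2.contourArea)
    c=cv2.convexHull(c)
    pts=(c[:,0,:].astype(float)+.5)/6-.5+[u-r,v-r]
    W=np.array([plane(n,*p,z)[:2] for p in pts])
    A=np.c_[2*W,np.ones(len(W))]; s=np.linalg.lstsq(A,(W**2).sum(1),rcond=None)[0]
    R=np.sqrt(s[2]+s[0]**2+s[1]**2); res=np.hypot(*(W-s[:2]).T)-R
    cv2.imwrite(f"pics/mask_{n}_{u}.png",m*255)
    return s[:2].round(1),(2*R).round(1),np.abs(res).max().round(1)
E
python3 - <<'E'
from m2 import *
for n,(u,v) in (("top",(222,220)),("side",(335,153))):
    im=cv2.imread(f"pics/{n}0.png"); 
    for th in(1.6,1.8,2.0,2.3): print(n,th,copper(im,n,u,v,22,th=th))
    print(im[v,u-22:u+22].tolist())
for n,(u,v) in (("top",(425,220)),("side",(274,290))):
    im=cv2.imread(f"pics/{n}0.png"); f=im.astype(float)+1
    r=17
    q=cv2.resize(f[v-r:v+r,u-r:u+r],None,fx=6,fy=6,interpolation=cv2.INTER_CUBIC)
    for th in(1.08,1.12,1.16):
        m=(q[:,:,2]/q[:,:,0]<th).astype(np.uint8); m=cv2.morphologyEx(m,cv2.MORPH_OPEN,np.ones((9,9))); print(n,th,fin(m,n,u,v,r,22))
    print(im[v,u-17:u+17].tolist())
E
```

```text
top 1.6 (array([467.3, 288.1]), np.float64(90.3), np.float64(0.9))
top 1.8 (array([467.2, 288. ]), np.float64(88.3), np.float64(0.8))
top 2.0 (array([467. , 289.5]), np.float64(84.6), np.float64(2.1))
top 2.3 (array([454.3, 258.7]), np.float64(13.8), np.float64(2.9))
[[70, 77, 85], [66, 74, 81], [69, 77, 83], [69, 79, 84], [86, 98, 102], [108, 119, 127], [101, 112, 121], [81, 95, 111], [67, 80, 118], [54, 73, 114], [56, 74, 115], [59, 74, 118], [57, 75, 118], [62, 78, 123], [52, 70, 106], [46, 56, 84], [37, 47, 71], [42, 46, 60], [64, 70, 75], [72, 81, 85], [69, 80, 81], [70, 79, 82], [67, 75, 79], [71, 76, 83], [66, 78, 81], [88, 101, 108], [93, 107, 123], [76, 90, 120], [51, 63, 101], [29, 39, 59], [42, 52, 75], [38, 49, 76], [44, 55, 79], [43, 53, 76], [52, 69, 99], [54, 73, 116], [54, 70, 104], [50, 59, 71], [70, 76, 81], [70, 78, 83], [84, 95, 102], [104, 117, 126], [107, 118, 127], [104, 116, 124]]
side 1.6 (array([468. , 286.6]), np.float64(90.8), np.float64(3.4))
side 1.8 (array([468.2, 287.7]), np.float64(84.6), np.float64(2.8))
side 2.0 (array([453.4, 260.8]), np.float64(12
[... 1626 characters left out ...]
483.4, -303.5]), np.float64(75.0), np.float64(1.9))
side 1.16 (array([ 473. , -301.5]), np.float64(125.8), np.float64(8.9))
[[152, 167, 176], [152, 169, 177], [152, 168, 175], [165, 169, 167], [143, 148, 147], [162, 169, 167], [159, 165, 162], [114, 119, 119], [109, 110, 110], [130, 103, 100], [145, 121, 117], [146, 152, 150], [161, 165, 165], [146, 151, 151], [140, 145, 145], [166, 172, 169], [162, 167, 165], [153, 158, 157], [156, 163, 163], [145, 152, 152], [145, 150, 149], [122, 128, 126], [94, 101, 102], [99, 104, 105], [119, 125, 125], [149, 153, 152], [151, 156, 154], [158, 163, 161], [162, 167, 165], [160, 166, 166], [138, 150, 155], [148, 165, 172], [150, 166, 173], [148, 165, 173]]
```

Run:
```python
from m2 import *
def az(p,c): d=np.array(p[:2])-c; return np.degrees(np.arctan2(d[1],d[0])).round(1),np.hypot(*d).round(1)
T=cv2.imread("pics/top0.png");S=cv2.imread("pics/side0.png")
L=np.array([467.4,288.]);M=np.array([483.4,-302.5])
print("L dash",az(plane("top",226.67,222.67,38),L),"bar",az(plane("top",232.4,225.1,22),L))
print("L side dash",az(plane("side",331.3,150.65,38),L),"bar",az(plane("side",327.7,156.6,22),L))
print("M bar",az(plane("top",432.38,224.75,22),M),az(plane("top",432.38,224.75,30),M)," side dash",az(plane("side",265.8,288,38),M),"bar",az(plane("side",264,293,22),M))
for lo in (10,20,30):
  for n,im in(("top",T),("side",S)):
    for b in blues(im,lo):
      x,y=b[:2]
      if (n=="top" and (abs(x-322)<15 and abs(y-202)<15 or abs(x-229)<9 and abs(y-223)<6 or abs(x-430)<8 and abs(y-223)<7)) or (n=="side" and (abs(x-322)<16 and abs(y-202)<20 or abs(x-330)<9 and abs(y-153)<6 or abs(x-266)<6 and abs(y-290)<6)): print(lo,n,b[2:])
# spindle blow-up, contrast
def c(im,u,v,r,a): return cv2.convertScaleAbs(cv2.resize(im[v-r:v+r,u-r:u+r],None,fx=400/(2*r),fy=400/(2*r),interpolation=cv2.INTER_CUBIC),alpha=a)
cv2.imwrite("pics/z4.png",np.hstack([c(T,322,203,16,2),c(S,322,204,16,1.)]))
```

```text
L dash (np.float64(-116.6), np.float64(19.4)) bar (np.float64(-114.9), np.float64(33.8))
L side dash (np.float64(-118.0), np.float64(17.8)) bar (np.float64(-117.5), np.float64(35.0))
M bar (np.float64(-118.8), np.float64(25.0)) (np.float64(-122.8), np.float64(23.3))  side dash (np.float64(-131.6), np.float64(20.1)) bar (np.float64(-129.7), np.float64(27.4))
10 top (np.int32(8), (np.float64(320.11), np.float64(197.94)))
10 top (np.int32(10), (np.float64(226.77), np.float64(222.42)))
10 top (np.int32(17), (np.float64(432.33), np.float64(224.75)))
10 top (np.int32(14), (np.float64(232.23), np.float64(224.91)))
10 side (np.int32(4), (np.float64(331.06), np.float64(150.51)))
10 side (np.int32(7), (np.float64(328.13), np.float64(156.14)))
10 side (np.int32(4), (np.float64(326.46), np.float64(194.7)))
10 side (np.int32(11), (np.float64(265.83), np.float64(288.26)))
10 side (np.int32(9), (np.float64(264.08), np.float64(293.06)))
20 top (np.int32(5), (np.float64(320.05), np.float64(198.0)))
20 top (np.int32(9), (np.float64(226.81), np.float64(222.34)))
20 top (np.int32(14), (np.float64(232.23
[... 280 characters left out ...]
20 side (np.int32(10), (np.float64(265.87), np.float64(288.27)))
20 side (np.int32(6), (np.float64(264.14), np.float64(293.15)))
30 top (np.int32(3), (np.float64(320.07), np.float64(198.0)))
30 top (np.int32(6), (np.float64(226.82), np.float64(222.29)))
30 top (np.int32(12), (np.float64(432.27), np.float64(224.93)))
30 top (np.int32(11), (np.float64(232.47), np.float64(225.06)))
30 side (np.int32(3), (np.float64(331.28), np.float64(150.62)))
30 side (np.int32(5), (np.float64(327.78), np.float64(156.42)))
30 side (np.int32(2), (np.float64(326.46), np.float64(195.0)))
30 side (np.int32(8), (np.float64(265.81), np.float64(288.08)))
30 side (np.int32(5), (np.float64(264.02), np.float64(293.04)))
```

View pics/z4.png

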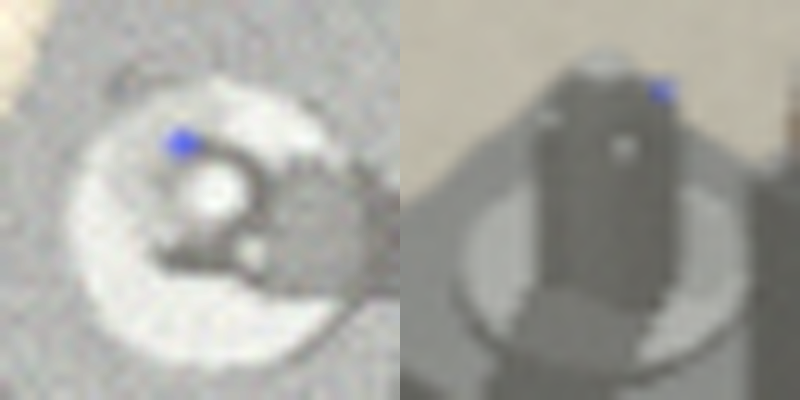

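Run:
```python
from m2 import *
def az(p,c): d=np.array(p[:2])-c; return np.degrees(np.arctan2(d[1],d[0])).round(1),np.hypot(*d).round(1)
T=cv2.imread("pics/top0.png");S=cv2.imread("pics/side0.png")
# shoulder plate circle, top: bright/edge
u,v,r=322,203,17
def spot(im,x0,y0,x1,y1,th):
    g=cv2.cvtColor(im,cv2.COLOR_BGR2GRAY).astype(float)[y0:y1+1,x0:x1+1]; w=np.clip(g-th,0,None); yy,xx=np.mgrid[y0:y1+1,x0:x1+1]
    return (w*xx).sum()/w.sum(),(w*yy).sum()/w.sum(),g.astype(int)
for n,im,box in (("top",T,(319,199,326,204)),("top",T,(324,204,328,209)),("side",S,(318,190,325,195)),("side",S,(321,197,326,202)),("side",S,(315,194,320,199))):
    g=spot(im,*box,0)[2]; print(n,box);print(g)
f=T.astype(float)
q=cv2.GaussianBlur(cv2.resize(cv2.cvtColor(T,cv2.COLOR_BGR2GRAY)[v-r:v+r,u-r:u+r],None,fx=6,fy=6,interpolation=cv2.INTER_CUBIC),(0,0),4)
for th in (75,80,85):
    m=(q>th).astype(np.uint8); print(th,fin(m,"top",u,v,r,40))
cv2.imwrite("pics/q.png",cv2.resize(cv2.convertScaleAbs(q,alpha=2),None,fx=2,fy=2))
```

```text
top (319, 199, 326, 204)
[[ 87  72  71  73  75  71  72  92]
 [ 88  84  91 103 109  97  74  68]
 [ 84  94 104 117 121 117  93  65]
 [ 87 100 111 120 120 122  98  67]
 [ 95 100 108 121 124 111  95  63]
 [ 96  93  97 101  98  86  69  71]]
top (324, 204, 328, 209)
[[ 86  69  71  72  87]
 [ 68  73  70  74  76]
 [ 72  93 101  85  83]
 [ 71  96 103  85  85]
 [ 68  75  87  77  79]
 [103  83  64  74  81]]
side (318, 190, 325, 195)
[[184 185 186 185 185 184 185 185]
 [182 183 186 183 181 182 184 184]
 [182 182 176 172 174 170 175 185]
 [177 158 159 173 172 165 162 173]
 [149 126 123 133 138 128 121 133]
 [124 112 114 117 114 109 110 113]]
side (321, 197, 326, 202)
[[113 110 107 105 103 106]
 [109 107 106 105 100 103]
 [108 108 137 133  99 100]
 [109 108 125 121 100 100]
 [110 108 108 104 100 102]
 [108 107 104 101  99 101]]
side (315, 194, 320, 199)
[[187 187 175 149 126 123]
 [186 176 150 124 112 114]
 [175 155 136 119 111 114]
 [154 138 146 136 113 112]
 [142 133 118 111 110 112]
 [140 124 106 103 108 110]]
75 (array([5.254e+02, 1.000e-01]), np.float64(138.7), np.float64(0.0))
80 (array([5.254e+02, 1.000e-01]), np.float64(138.7), np.float64(0.0))
85 (array([527.6,   2.9]), np.float64(135.1), np.float64(4.0))
```

```bash
cat > sp.py <<'E'
from m2 import *
from scipy.optimize import least_squares
from scipy.ndimage import map_coordinates
def az(p,c): d=np.array(p[:2])-c; return np.degrees(np.arctan2(d[1],d[0])).round(1),np.hypot(*d).round(1)
def shoulder(im,n,c0,Rn,z,angs,sign=-1):
    g=cv2.cvtColor(im,cv2.COLOR_BGR2GRAY).astype(float); g=cv2.GaussianBlur(g,(0,0),.7)
    c=np.array(c0,float)
    for it in range(5):
        pts=[]
        for a in angs:
            rr=np.arange(Rn-6,Rn+6,.25); X=[proj(n,[c[0]+r*np.cos(a),c[1]+r*np.sin(a),z]) for r in rr]; X=np.array(X)
            p=map_coordinates(g,[X[:,1],X[:,0]],order=1); d=np.gradient(p)*sign
            i=np.argmax(d); 
            if d[i]>.5 and 0<i<len(rr)-1: pts.append(c+rr[i]*np.array([np.cos(a),np.sin(a)]))
        pts=np.array(pts)
        s=least_squares(lambda q: np.hypot(*(pts-q[:2]).T)-q[2],[c[0],c[1],Rn],loss='soft_l1')
        c=s.x[:2]
    return c.round(2),s.x[2].round(2),len(pts),np.std(np.hypot(*(pts-c).T)-s.x[2]).round(2)
E
python3 - <<'E'
from sp import *
T=cv2.imread("pics/top0.png");S=cv2.imread("pics/side0.png")
A=np.radians(np.arange(0,360,6))
c0=plane("top",322.8,204.4,40)[:2]; print(c0)
print("top",shoulder(T,"top",c0,34,40,A)); 
print("side",shoulder(S,"side",c0,34,40,A))
def cen(im,x0,y0,x1,y1,th):
    g=cv2.cvtColor(im,cv2.COLOR_BGR2GRAY).astype(float)[y0:y1+1,x0:x1+1]; w=np.clip(g-th,0,None); yy,xx=np.mgrid[y0:y1+1,x0:x1+1]
    return (w*xx).sum()/w.sum(),(w*yy).sum()/w.sum()
t=cen(T,320,200,325,204,92); print(t,plane("top",*t,106))
print("side tip",plane("side",321.6,193.2,106),tri(t,(321.6,193.2)))
for b,n in (((320.1,198),"top"),((325.6,206.6),"top"),((326.4,194.8),"side"),((323.5,199.3),"side"),((317.3,196.9),"side")):
    print(b,n,[plane(n,*b,z)[:2].round(1) for z in(87,90,93)])
print(tri((320.1,198),(326.4,194.8)))
E
```

```text
[519.41847801  -3.83612707]
top (array([519.16,  -3.66]), np.float64(33.4), 55, np.float64(1.0))
side (array([517.76,  -1.48]), np.float64(33.95), 39, np.float64(1.04))
(np.float64(322.5614973262032), np.float64(201.97058823529412)) [518.13888378  -2.80004218 106.        ]
side tip [517.58890199  -5.16567798 106.        ] (array([517.66513683,  -3.11714096, 104.35256517]), np.float64(1.4905928879383095))
(320.1, 198) top [array([531.4,   4.3]), array([531. ,   4.3]), array([530.6,   4.3])]
(325.6, 206.6) top [array([507.9, -11.6]), array([507.6, -11.6]), array([507.2, -11.5])]
(326.4, 194.8) side [array([526.5,  11.7]), array([527.5,   8.7]), array([528.5,   5.7])]
(323.5, 199.3) side [array([524.4,  -8.8]), array([525.4, -11.7]), array([526.4, -14.6])]
(317.3, 196.9) side [array([504.1,  -4.8]), array([505.2,  -7.8]), array([506.2, -10.7])]
(array([529.72599332,   3.98749619,  95.0945232 ]), np.float64(1.2783217064404437))
```

Run:
```python
from sp import *
T=cv2.imread("pics/top0.png");S=cv2.imread("pics/side0.png")
L=np.array([467.4,288.]);M=np.array([483.4,-302.5])
for nm,u,z,c in (("tumbler",(204,178),82,L),("spool",(189,228),54,L),("tub",(418,180),57,M),("block",(456.5,220),52,M)):
    p=plane("top",*u,z); print(nm,p.round(0),az(p,c))
h=[plane("top",298+45/8,180+262/8,36),plane("top",298+267/8,180+352/8,36)]; print("machine yaw",az(h[0],h[1][:2])[0]-90)
def c(im,u,v,r,a): return cv2.convertScaleAbs(cv2.resize(im[v-r:v+r,u-r:u+r],None,fx=400/(2*r),fy=400/(2*r),interpolation=cv2.INTER_CUBIC),alpha=a)
cv2.imwrite("pics/z5.png",np.hstack([c(T,210,205,45,1.6),c(T,430,205,45,1.6)]))
```

```text
tumbler [579. 331.  82.] (np.float64(21.2), np.float64(119.8))
spool [439. 372.  54.] (np.float64(108.3), np.float64(88.8))
tub [ 596. -274.   57.] (np.float64(14.0), np.float64(115.8))
block [ 485. -384.   52.] (np.float64(-89.2), np.float64(81.9))
machine yaw -20.400000000000006
```

View pics/z5.png

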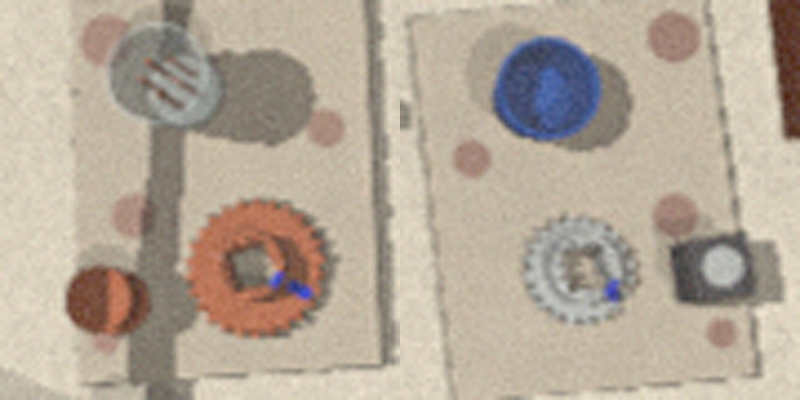

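```bash
cat > go.py <<'E'
import sys; from h import *
from scipy.spatial.transform import Rotation as Ro
o=bot.get_obs()
def plan(x,y,z,yaw,base=None,show=True):
    p=np.array(o['tool_pos']); R0=Ro.from_euler('xyz',o['tcp_rot']); R1=Ro.from_euler('xyz',[np.pi,0,np.radians(yaw)])
    s=R0.inv().apply(np.array([x,y,z])-p); r=np.degrees((R0.inv()*R1).as_rotvec())
    print("shift share",(s/200).round(3),"turn share",(r/45).round(3),"mm",s.round(1),"deg",r.round(1))
if __name__=="__main__":
    print("t",round(o['time'],2),"pos",o['tool_pos'].round(1),"rpy",np.degrees(o['tcp_rot']).round(1),"F",o['contact_force'].round(1),"M",o['moment'].round(2),"w",round(o['grip_width'],1),"q6",o['joint_positions'][5].round(2))
    if len(sys.argv)>4: plan(*map(float,sys.argv[1:5]))
E
python3 go.py 350 380 180 79; python3 go.py 467.4 288 120 90
```

```text
t 0.1 pos [199.3 485.3 226.1] rpy [-1.80e+02  1.00e-01  6.77e+01] F [-0.  -0.8 -0.1] M [ 0.03 -0.01 -0.  ] w 91.7 q6 -0.15
shift share [-0.201  0.897  0.231] turn share [-0.     0.002 -0.252] mm [-40.1 179.4  46.2] deg [ -0.    0.1 -11.3]
t 0.1 pos [199.3 485.3 226.1] rpy [-1.80e+02  1.00e-01  6.77e+01] F [-0.  -0.8 -0.1] M [ 0.03 -0.01 -0.  ] w 91.7 q6 -0.15
shift share [-0.403  1.615  0.531] turn share [-0.001  0.002 -0.496] mm [-80.5 323.  106.2] deg [ -0.    0.1 -22.3]
```

```bash
python3 -m inch '[[[-0.02,0.09,0,0,0,-0.02,-0.35],[-0.05,0.23,0.02,0,0,-0.06,-0.35],[-0.08,0.4,0.05,0,0,-0.1,-0.35],[-0.12,0.55,0.09,0,0,-0.15,-0.35],[-0.16,0.7,0.14,0,0,-0.19,-0.35],[-0.18,0.8,0.18,0,0,-0.22,-0.35],[-0.2,0.88,0.22,0,0,-0.25,-0.35],[-0.2,0.9,0.23,0,0,-0.25,-0.35],[-0.2,0.9,0.23,0,0,-0.25,-0.35],[-0.2,0.9,0.23,0,0,-0.25,-0.35]]]'; python3 go.py 467.4 288 80 90
```

```text
time: 1.35
tool_pos: [350.4, 380.7, 181.0]
tcp_rot: [3.142, -0.0, 1.378]
contact_force: [-0.6, 0.6, 0.4]
grip_width: 62.0
t 1.35 pos [350.4 380.7 181. ] rpy [180.   -0.   78.9] F [-0.6  0.6  0.4] M [ 0.05 -0.01  0.02] w 62.0 q6 -0.7
shift share [-0.343  0.663  0.505] turn share [ 0.    -0.001 -0.246] mm [-68.6 132.6 101. ] deg [  0.   -0.  -11.1]
```

```bash
python3 -m inch '[[[-0.05,0.1,0,0,0,-0.04,-0.35],[-0.13,0.25,0,0,0,-0.1,-0.35],[-0.2,0.4,0.02,0,0,-0.15,-0.35],[-0.28,0.55,0.06,0,0,-0.2,-0.35],[-0.32,0.63,0.14,0,0,-0.245,-0.35],[-0.34,0.66,0.25,0,0,-0.245,-0.35],[-0.342,0.662,0.36,0,0,-0.245,-0.35],[-0.342,0.662,0.44,0,0,-0.245,-0.35],[-0.342,0.662,0.49,0,0,-0.245,-0.35],[-0.342,0.662,0.5,0,0,-0.245,-0.35]]]'; python3 go.py 467.4 288 24.5 90
python3 - <<'E'
from h import *
cv2.imwrite("pics/s1.png",bot.capture("side")[:,:,::-1])
im=cv2.imread("pics/s1.png")
cv2.imwrite("pics/s1z.png",cv2.resize(im[90:200,270:420],None,fx=5,fy=5,interpolation=cv2.INTER_CUBIC))
E
```

```text
time: 2.6
tool_pos: [467.3, 287.9, 80.4]
tcp_rot: [-3.141, 0.0, 1.57]
contact_force: [-0.3, -0.7, -0.0]
grip_width: 61.7
t 2.6 pos [467.3 287.9  80.4] rpy [-180.    0.   90.] F [-0.3 -0.7 -0. ] M [ 0.07  0.03 -0.  ] w 61.7 q6 -1.16
shift share [0.001 0.001 0.28 ] turn share [-0.001  0.    -0.001] mm [ 0.1  0.1 55.9] deg [-0.  0. -0.]
```

View pics/s1z.png

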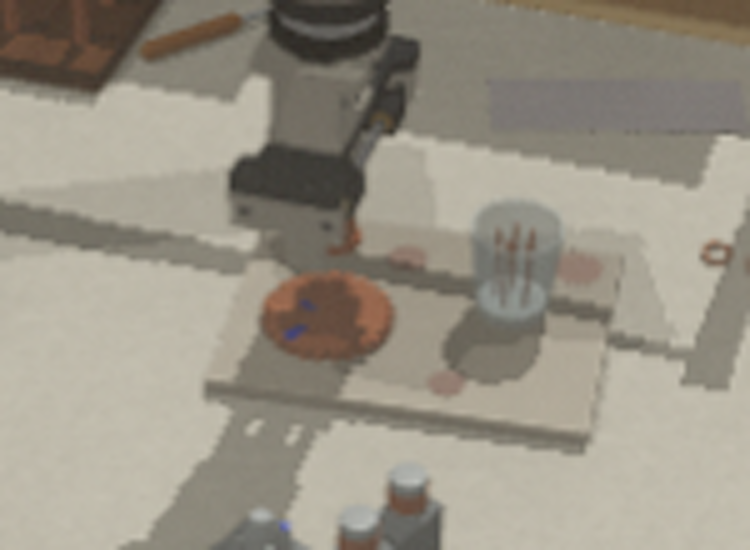

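The gripper hangs over the copper cog. Its bar sits at about (329,156) full-frame, and the tumbler and spool are clear of the fingers.

```bash
python3 -m inch '[[[0,0,0.04,0,0,0,-0.35],[0,0,0.09,0,0,0,-0.35],[0,0,0.14,0,0,0,-0.35],[0,0,0.19,0,0,0,-0.35],[0,0,0.23,0,0,0,-0.35],[0,0,0.26,0,0,0,-0.35],[0,0,0.275,0,0,0,-0.35],[0,0,0.28,0,0,0,-0.35],[0,0,0.28,0,0,0,-0.35],[0,0,0.28,0,0,0,-0.35]]]'; python3 go.py
```

```text
time: 3.9
tool_pos: [467.7, 287.8, 25.0]
tcp_rot: [3.141, -0.0, 1.57]
contact_force: [-0.2, 0.1, -0.3]
grip_width: 61.5
t 3.9 pos [467.7 287.8  25. ] rpy [180.   -0.   89.9] F [-0.2  0.1 -0.3] M [ 0.09  0.07 -0.06] w 61.5 q6 -1.16
```

Close on the boss, then lift a little.

```bash
python3 -m inch '[[[0,0,0,0,0,0,-0.2],[0,0,0,0,0,0,0],[0,0,0,0,0,0,0.2],[0,0,0,0,0,0,0.2],[0,0,0,0,0,0,0.2],[0,0,0,0,0,0,0.2],[0,0,-0.01,0,0,0,0.2],[0,0,-0.03,0,0,0,0.2],[0,0,-0.06,0,0,0,0.2],[0,0,-0.1,0,0,0,0.2]]]'; python3 go.py 499 120 240 45
```

```text
time: 5.15
tool_pos: [467.4, 287.6, 45.1]
tcp_rot: [-3.141, 0.0, 1.57]
contact_force: [-0.6, 0.0, -4.2]
grip_width: 44.2
t 5.15 pos [467.4 287.6  45.1] rpy [-180.     0.    89.9] F [-0.6  0.  -4.2] M [ 0.01  0.01 -0.01] w 44.2 q6 -1.16
shift share [-0.838  0.158 -0.975] turn share [-0.     0.     0.999] mm [-167.6   31.7 -194.9] deg [-0.   0.  44.9]
```

```bash
python3 go.py 495 170 150 45; python3 -m inch '[[[0,0,-0.1,0,0,0.1,0.2],[-0.02,0.01,-0.25,0,0,0.2,0.2],[-0.07,0.03,-0.36,0,0,0.3,0.2],[-0.15,0.05,-0.44,0,0,0.42,0.2],[-0.24,0.07,-0.5,0,0,0.54,0.2],[-0.34,0.09,-0.52,0,0,0.66,0.2],[-0.44,0.11,-0.52,0,0,0.78,0.2],[-0.52,0.13,-0.52,0,0,0.88,0.2],[-0.57,0.14,-0.52,0,0,0.96,0.2],[-0.59,0.14,-0.52,0,0,1,0.2]]]'; python3 go.py 518.4 40 150 0
```

```text
t 5.15 pos [467.4 287.6  45.1] rpy [-180.     0.    89.9] F [-0.6  0.  -4.2] M [ 0.01  0.01 -0.01] w 44.2 q6 -1.16
shift share [-0.588  0.138 -0.525] turn share [-0.     0.     0.999] mm [-117.6   27.6 -104.9] deg [-0.   0.  44.9]
time: 6.4
tool_pos: [495.5, 169.1, 149.2]
tcp_rot: [3.141, -0.0, 0.782]
contact_force: [-0.7, 0.3, -3.0]
grip_width: 44.2
t 6.4 pos [495.5 169.1 149.2] rpy [180.   -0.   44.8] F [-0.7  0.3 -3. ] M [-0.01 -0.02  0.  ] w 44.2 q6 -0.6
shift share [-0.374  0.539 -0.004] turn share [ 0.    -0.001  0.996] mm [-74.8 107.7  -0.8] deg [ 0.  -0.  44.8]
```

```bash
python3 -m inch '[[[-0.02,0.03,0,0,0,0.1,0.2],[-0.06,0.1,0,0,0,0.2,0.2],[-0.11,0.18,0,0,0,0.3,0.2],[-0.17,0.27,0,0,0,0.42,0.2],[-0.23,0.36,0,0,0,0.54,0.2],[-0.29,0.44,0,0,0,0.66,0.2],[-0.33,0.5,0,0,0,0.78,0.2],[-0.36,0.53,0,0,0,0.88,0.2],[-0.37,0.54,0,0,0,0.96,0.2],[-0.37,0.54,0,0,0,1,0.2]]]'; python3 go.py 518.4 0 150 -45
```

```text
time: 7.65
tool_pos: [519.3, 41.0, 148.9]
tcp_rot: [-3.141, -0.0, -0.002]
contact_force: [0.3, 0.0, -4.3]
grip_width: 44.5
t 7.65 pos [519.3  41.  148.9] rpy [-1.8e+02 -0.0e+00 -1.0e-01] F [ 0.3  0.  -4.3] M [-0.05  0.06  0.01] w 44.5 q6 -0.07
shift share [-0.004  0.205 -0.005] turn share [-0.    -0.     0.997] mm [-0.8 41.  -1.1] deg [-0.  -0.  44.9]
```

```bash
python3 -m inch '[[[0,0.01,0,0,0,0.1,0.2],[0,0.03,0,0,0,0.2,0.2],[0,0.06,0,0,0,0.3,0.2],[0,0.09,0,0,0,0.42,0.2],[0,0.12,0,0,0,0.54,0.2],[0,0.15,0,0,0,0.66,0.2],[0,0.18,0,0,0,0.78,0.2],[0,0.2,0,0,0,0.88,0.2],[0,0.21,0,0,0,0.96,0.2],[0,0.215,0,0,0,1,0.2]]]'; python3 go.py 518.4 -3.3 150 -90
```

```text
time: 8.9
tool_pos: [519.3, -1.8, 148.8]
tcp_rot: [-3.141, 0.0, -0.787]
contact_force: [-0.6, -0.2, -3.8]
grip_width: 43.6
t 8.9 pos [519.3  -1.8 148.8] rpy [-180.     0.   -45.1] F [-0.6 -0.2 -3.8] M [-0.14  0.14  0.05] w 43.6 q6 0.64
shift share [ 0.002  0.009 -0.006] turn share [-0.     0.     0.998] mm [ 0.5  1.7 -1.2] deg [-0.   0.  44.9]
```

```bash
python3 -m inch '[[[0,0,0,0,0,0.1,0.2],[0,0,0,0,0,0.2,0.2],[0,0,0,0,0,0.3,0.2],[0,0,0,0,0,0.42,0.2],[0,0,0,0,0,0.54,0.2],[0,0,0,0,0,0.66,0.2],[0,0,0,0,0,0.78,0.2],[0,0,0,0,0,0.88,0.2],[0,0,0,0,0,0.96,0.2],[0,0,0,0,0,1,0.2]]]'; python3 go.py 518.4 -3.3 150 -119.5
python3 - <<'E'
from h import *
for n in("side","top"):cv2.imwrite(f"pics/{n}2.png",bot.capture(n)[:,:,::-1])
im=cv2.imread("pics/side2.png");t=cv2.imread("pics/top2.png")
cv2.imwrite("pics/s2z.png",np.hstack([cv2.resize(im[130:250,260:380],None,fx=3.3,fy=3.3,interpolation=cv2.INTER_CUBIC),cv2.resize(t[130:250,260:380],None,fx=3.3,fy=3.3,interpolation=cv2.INTER_CUBIC)]))
E
```

```text
time: 10.15
tool_pos: [519.3, -1.8, 148.8]
tcp_rot: [-3.142, 0.0, -1.572]
contact_force: [-0.6, 0.8, -4.3]
grip_width: 44.5
t 10.15 pos [519.3  -1.8 148.8] rpy [-180.     0.   -90.1] F [-0.6  0.8 -4.3] M [-0.01  0.18  0.02] w 44.5 q6 1.42
shift share [ 0.007  0.004 -0.006] turn share [-0.     0.     0.654] mm [ 1.5  0.9 -1.2] deg [-0.   0.  29.4]
```

View pics/s2z.png

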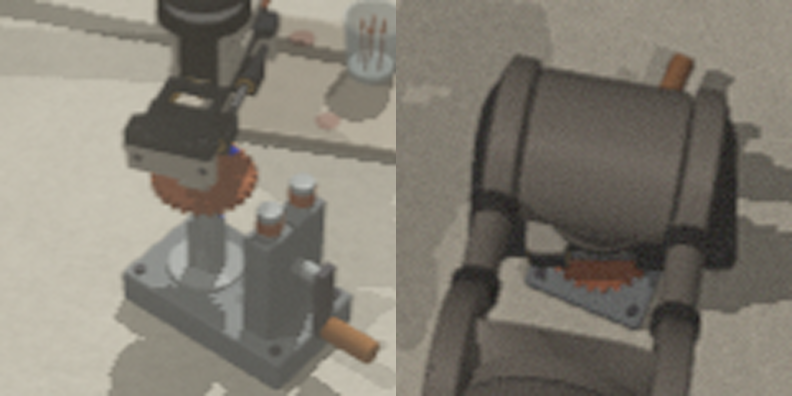

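The side view shows the copper cog held level above the spindle. Its blue bar peeks out at about (330,176) px, and the gripper hides it from the top camera.

```bash
python3 -m inch '[[[0.002,0.001,0,0,0,0.1,0.2],[0.004,0.002,0.01,0,0,0.2,0.2],[0.006,0.003,0.03,0,0,0.3,0.2],[0.007,0.004,0.05,0,0,0.4,0.2],[0.007,0.004,0.07,0,0,0.5,0.2],[0.007,0.004,0.085,0,0,0.58,0.2],[0.007,0.004,0.09,0,0,0.64,0.2],[0.007,0.004,0.09,0,0,0.655,0.2],[0.007,0.004,0.09,0,0,0.655,0.2],[0.007,0.004,0.09,0,0,0.655,0.2]]]'; python3 go.py 518.4 -3.3 130 -119.5
python3 - <<'E'
from m import *
cv2.imwrite("pics/side3.png",bot.capture("side")[:,:,::-1])
im=cv2.imread("pics/side3.png")
cv2.imwrite("pics/s3z.png",cv2.resize(im[150:230,290:370],None,fx=7,fy=7,interpolation=cv2.INTER_CUBIC))
for lo in(10,20,30): print([b for b in blues(im,lo) if abs(b[0]-325)<25 and abs(b[1]-180)<25])
z=bot.get_obs()['tool_pos'][2]-13+10; print(z)
for b in blues(im,15):
    if abs(b[0]-325)<25 and abs(b[1]-180)<25: print(plane("side",*b[3],z))
E
```

```text
time: 11.5
tool_pos: [518.6, -3.5, 130.8]
tcp_rot: [-3.141, 0.0, -2.085]
contact_force: [0.1, 0.0, -4.0]
grip_width: 44.0
t 11.5 pos [518.6  -3.5 130.8] rpy [-180.     0.  -119.5] F [ 0.1  0.  -4. ] M [ 0.01  0.14 -0.04] w 44.0 q6 1.93
shift share [-0.     0.001  0.004] turn share [-0.  0.  0.] mm [-0.   0.2  0.8] deg [-0.  0.  0.]
[(np.float64(328.0), np.float64(180.5), np.int32(4), (np.float64(328.02), np.float64(180.52))), (np.float64(332.0), np.float64(184.1), np.int32(10), (np.float64(332.15), np.float64(184.05)))]
[(np.float64(328.0), np.float64(180.5), np.int32(2), (np.float64(328.0), np.float64(180.51))), (np.float64(332.0), np.float64(184.0), np.int32(7), (np.float64(332.21), np.float64(183.99)))]
[(np.float64(332.5), np.float64(184.0), np.int32(4), (np.float64(332.59), np.float64(184.0)))]
127.80234344147459
[525.84025908  29.16187123 127.80234344]
[541.45875252  18.27568483 127.80234344]
```

View pics/s3z.png

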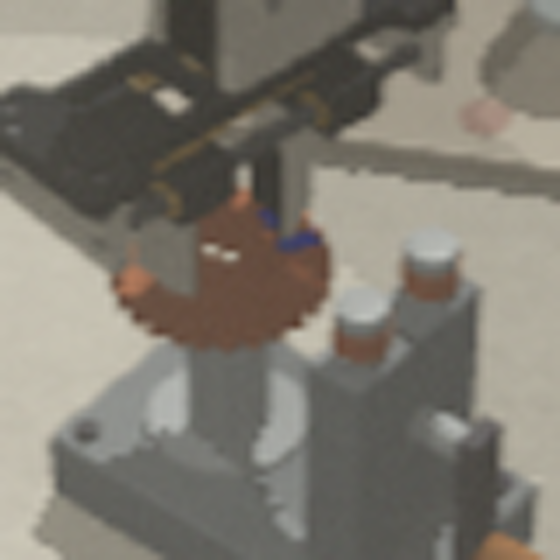

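Run:
```python
from sp import *
im=cv2.imread("pics/side3.png")
for c in ([518.6,-3.5],[517.8,-2.3]):
  print("dash",az(plane("side",328,180.5,143.8),c),"bar",az(plane("side",332.1,184.05,127.8),c))
# outline of flange lower arc: underside edge z=117.8
A=np.radians(np.arange(-90,30,4))
print(shoulder(im,"side",[517.5,-2.],45,118,A,1),shoulder(im,"side",[517.5,-2.],45,118,A,-1))
f=im.astype(float)+1;u,v,r=322,187,18
q=cv2.resize(f[v-r:v+r,u-r:u+r],None,fx=6,fy=6,interpolation=cv2.INTER_CUBIC)
m=((q[:,:,2]/q[:,:,0]>1.35)).astype(np.uint8); cv2.imwrite("pics/mm.png",m*255)
ed=[]
for x in range(306,337):
    col=(f[:,x,2]/f[:,x,0])[180:205]; i=[k for k in range(24) if col[k]>1.3>=col[k+1]]
    if i: k=i[-1]; ed.append((x,180+k+(col[k]-1.3)/(col[k]-col[k+1])))
W=np.array([plane("side",*e,118)[:2] for e in ed]); print(np.array(ed).round(1).tolist())
s=least_squares(lambda q:np.hypot(*(W-q).T)-45.5,[518,-3],loss='soft_l1',f_scale=.7); print(s.x,(np.hypot(*(W-s.x).T)-45.5).round(1))
```

```text
dash (np.float64(51.2), np.float64(20.2)) bar (np.float64(43.6), np.float64(31.7))
dash (np.float64(47.2), np.float64(19.8)) bar (np.float64(41.0), np.float64(31.5))Traceback (most recent call last):
  File "<stdin>", line 7, in <module>
  File "sp.py", line 16, in shoulder
    s=least_squares(lambda q: np.hypot(*(pts-q[:2]).T)-q[2],[c[0],c[1],Rn],loss='soft_l1')
    return func(*args, **kwargs)
    vector_fun = VectorFunction(
        fun_wrapped,
    ...<6 lines>...
        workers=workers
    )
    self._update_fun()
    ~~~~~~~~~~~~~~~~^^
    self.f = self.fun_wrapped(xp_copy(self.x))
             ~~~~~~~~~~~~~~~~^^^^^^^^^^^^^^^^^
    return np.atleast_1d(self.fun(x))
                         ~~~~~~~~^^^
    return self.f(x, *self.args, **self.kwargs)
           ~~~~~~^^^^^^^^^^^^^^^^^^^^^^^^^^^^^^
  File "sp.py", line 16, in <lambda>
    s=least_squares(lambda q: np.hypot(*(pts-q[:2]).T)-q[2],[c[0],c[1],Rn],loss='soft_l1')
                                         ~~~^~~~~~
ValueError: operands could not be broadcast together with shapes (0,) (2,)
```

```bash
python3 -m inch '[[[0,0,0.02,0,0,0,0.2],[0,0,0.04,0,0,0,0.2],[0,0,0.06,0,0,0,0.2],[0,0,0.08,0,0,0,0.2],[0,0,0.1,0,0,0,0.2],[0,0,0.11,0,0,0,0.2],[0,0,0.12,0,0,0,0.2],[0,0,0.13,0,0,0,0.2],[0,0,0.14,0,0,0,0.2],[0,0,0.15,0,0,0,0.2]]]'; python3 go.py 518.3 -3 101 -119.5
```

```text
time: 12.8
tool_pos: [519.2, -3.8, 101.0]
tcp_rot: [-3.14, 0.001, -2.086]
contact_force: [1.9, -2.3, -1.4]
grip_width: 44.2
t 12.8 pos [519.2  -3.8 101. ] rpy [-179.9    0.  -119.5] F [ 1.9 -2.3 -1.4] M [-0.45 -0.29  0.01] w 44.2 q6 1.93
shift share [-0.001  0.006  0.   ] turn share [-0.002  0.001 -0.001] mm [-0.2  1.2  0. ] deg [-0.1  0.  -0. ]
```

```bash
python3 -m inch '[[[0.001,-0.005,0,0,0,0,0.2],[0.001,-0.005,0,0,0,0,0.2],[0.001,-0.005,0.005,0,0,0,0.2],[0.001,-0.005,0.01,0,0,0,0.2],[0.001,-0.005,0.015,0,0,0,0.2],[0.001,-0.005,0.02,0,0,0,0.2],[0.001,-0.005,0.025,0,0,0,0.2],[0.001,-0.005,0.03,0,0,0,0.2],[0.001,-0.005,0.03,0,0,0,0.2],[0.001,-0.005,0.03,0,0,0,0.2]]]'; python3 go.py 518.3 -3 101 -119.5
```

```text
time: 14.05
tool_pos: [519.5, -4.1, 94.7]
tcp_rot: [-3.141, 0.0, -2.086]
contact_force: [4.8, 1.1, -3.4]
grip_width: 44.0
t 14.05 pos [519.5  -4.1  94.7] rpy [-180.     0.  -119.5] F [ 4.8  1.1 -3.4] M [ 0.18 -0.69 -0.04] w 44.0 q6 1.93
shift share [-0.002  0.008 -0.031] turn share [-0.001  0.001 -0.001] mm [-0.4  1.6 -6.3] deg [-0.  0. -0.]
```

```bash
python3 -m inch '[[[-0.001,-0.002,0,0,0,0,0.2],[-0.001,-0.002,0.015,0,0,0,0.2],[-0.001,-0.002,0.03,0,0,0,0.2],[-0.001,-0.002,0.045,0,0,0,0.2],[-0.001,-0.002,0.06,0,0,0,0.2],[-0.001,-0.002,0.075,0,0,0,0.2],[-0.001,-0.002,0.09,0,0,0,0.2],[-0.001,-0.002,0.105,0,0,0,0.2],[-0.001,-0.002,0.12,0,0,0,0.2],[-0.001,-0.002,0.12,0,0,0,0.2]]]'; python3 go.py 518.3 -3 53 -119.5
```

```text
time: 15.3
tool_pos: [520.0, -4.2, 70.5]
tcp_rot: [-3.141, 0.0, -2.086]
contact_force: [5.4, 0.9, -3.6]
grip_width: 44.2
t 15.3 pos [520.   -4.2  70.5] rpy [-180.     0.  -119.5] F [ 5.4  0.9 -3.6] M [ 0.22 -0.84 -0.05] w 44.2 q6 1.93
shift share [-0.001  0.01   0.087] turn share [-0.001  0.    -0.001] mm [-0.1  2.1 17.5] deg [-0.  0. -0.]
```

```bash
python3 -m inch '[[[-0.002,-0.004,0.005,0,0,0,0.2],[-0.002,-0.004,0.015,0,0,0,0.2],[-0.002,-0.004,0.03,0,0,0,0.2],[-0.002,-0.004,0.045,0,0,0,0.2],[-0.002,-0.004,0.06,0,0,0,0.2],[-0.002,-0.004,0.07,0,0,0,0.2],[-0.002,-0.004,0.078,0,0,0,0.2],[-0.002,-0.004,0.084,0,0,0,0.2],[-0.002,-0.004,0.09,0,0,0,0.2],[-0.002,-0.004,0.09,0,0,0,0.2]]]'; python3 go.py 518.3 -3 53 -119.5
```

```text
time: 16.55
tool_pos: [520.3, -4.2, 52.8]
tcp_rot: [3.141, -0.0, -2.086]
contact_force: [-0.3, -0.4, -1.1]
grip_width: 44.4
t 16.55 pos [520.3  -4.2  52.8] rpy [ 180.    -0.  -119.5] F [-0.3 -0.4 -1.1] M [ 0.06  0.24 -0.01] w 44.4 q6 1.93
shift share [-0.     0.012 -0.001] turn share [ 0.001 -0.    -0.001] mm [-0.   2.4 -0.2] deg [ 0. -0. -0.]
```

```bash
python3 -m inch '[[[0,0,0,0,0,0,0.05],[0,0,0,0,0,0,-0.1],[0,0,0,0,0,0,-0.25],[0,0,0,0,0,0,-0.35],[0,0,0,0,0,0,-0.35],[0,0,-0.03,0,0,0,-0.35],[0,0,-0.1,0,0,0,-0.35],[0,0,-0.22,0,0,0,-0.35],[0,0,-0.35,0,0,0,-0.35],[0,0,-0.45,0,0,0,-0.35]]]'; python3 go.py 500 -190 150 -100
python3 - <<'E'
from h import *
cv2.imwrite("pics/side4.png",bot.capture("side")[:,:,::-1])
im=cv2.imread("pics/side4.png")
cv2.imwrite("pics/s4z.png",cv2.resize(im[150:250,280:380],None,fx=6,fy=6,interpolation=cv2.INTER_CUBIC))
E
```

```text
time: 17.8
tool_pos: [521.1, -4.3, 145.0]
tcp_rot: [-3.14, 0.001, -2.086]
contact_force: [0.6, -0.5, -0.1]
grip_width: 61.6
t 17.8 pos [521.1  -4.3 145. ] rpy [-179.9    0.  -119.5] F [ 0.6 -0.5 -0.1] M [-0.01  0.17 -0.03] w 61.6 q6 1.93
shift share [ 0.86  -0.366 -0.025] turn share [-0.003  0.001 -0.434] mm [172.  -73.2  -5. ] deg [ -0.1   0.  -19.5]
```

View pics/s4z.png

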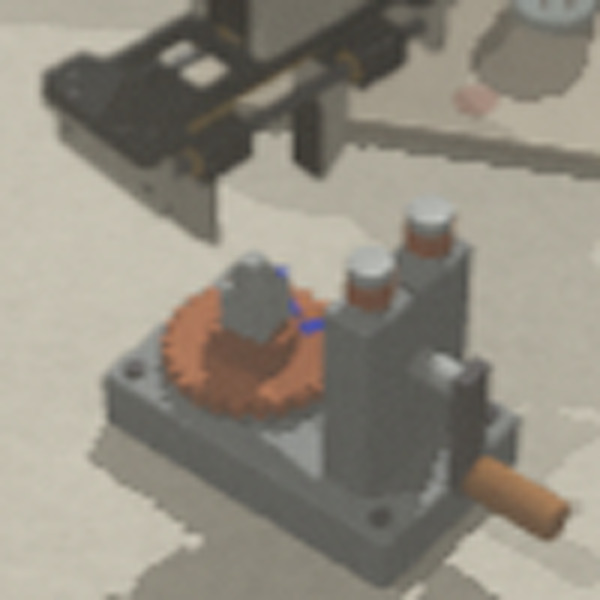

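The large cog sits flat on the shoulder, and its dash, bar and the blue spline line up at around (328,200) px. Next I'll refine the small cog's mark direction.

Run:
```python
from sp import *
M=np.array([483.4,-302.4])
for a in(-118,-122,-126,-130,-134):
    d=np.array([np.cos(np.radians(a)),np.sin(np.radians(a))])
    print(a,*[ (n,proj(n,[*(M+r*d),z]).round(1)) for n in("top","side") for r,z in((27.5,22),(20,38))])
L=np.array([467.4,288.])
for a in(-112,-116,-120):
    d=np.array([np.cos(np.radians(a)),np.sin(np.radians(a))])
    print(a,*[ (n,proj(n,[*(L+r*d),z]).round(1)) for n in("top","side") for r,z in((32.5,22),(20,38))])
print("axes proj",proj("top",[*M,22]),proj("side",[*M,22]))
T=cv2.imread("pics/top0.png").astype(int);S=cv2.imread("pics/side0.png").astype(int)
print((T[:,:,0]-T[:,:,2])[220:230,426:440]);print((S[:,:,0]-S[:,:,2])[284:298,260:272])
```

```text
-118 ('top', array([433.2, 225.1])) ('top', array([432.5, 223.4])) ('side', array([265.1, 294.4])) ('side', array([266.8, 289.2]))
-122 ('top', array([432.9, 225.6])) ('top', array([432.2, 223.8])) ('side', array([264.7, 294. ])) ('side', array([266.5, 288.8]))
-126 ('top', array([432.5, 226.2])) ('top', array([431.9, 224.2])) ('side', array([264.3, 293.5])) ('side', array([266.2, 288.5]))
-130 ('top', array([432.1, 226.7])) ('top', array([431.6, 224.6])) ('side', array([263.9, 293. ])) ('side', array([265.9, 288.1]))
-134 ('top', array([431.7, 227.2])) ('top', array([431.3, 224.9])) ('side', array([263.6, 292.4])) ('side', array([265.7, 287.7]))
-112 ('top', array([232.3, 224.4])) ('top', array([227.1, 222.3])) ('side', array([328.9, 156.7])) ('side', array([331.3, 151.2]))
-116 ('top', array([231.9, 225.1])) ('top', array([226.9, 222.7])) ('side', array([328.4, 156.4])) ('side', array([331., 151.]))
-120 ('top', array([231.5, 225.8])) ('top', array([226.6, 223.1])) ('side', array([327.9, 156.1])) ('side', array([330.7, 150.8]))
axes proj [424.79743021 220.39807869] [273.33150376 28
[... 617 characters left out ...]
 -3  -3  -3  -2  -5  -8  -7  -5  -7]
 [-23 -18  -3  -3  -3  -3  -4  -4  -7  -7  -9 -10]
 [-18 -13  -3  -3   0  12   8  -6  -6  -7 -15 -14]
 [ -8  -3  -4  -3  13  68  62   2  -6  -8 -15 -16]
 [-12  -5  -3  -3  16  84  90  39  -8 -10 -12 -16]
 [ -8  -3  -5  -4   0  36  78  52  -6  -9  -8 -10]
 [ -2  -4  -5  -3  -5  -1  30  28  -4  -4  -5  -5]
 [ -5  -5  -4  -4   9   1  -6  -7  -4  -3  -4  -4]
 [-10  -3   9  15  36  20  -6  -5  -8  -6  -4  -3]
 [-12  -2  13  35  48  38   3  -5  -6  -7  -7  -5]
 [-20  -5  -4  16  42  29   3  -4  -7  -6  -6  -7]
 [-20 -10  -7  -3  12   3  -5  -6  -5  -5  -5  -6]
 [-19 -16 -11  -4  -6  -6  -6  -6  -7  -5  -4  -5]
 [-19 -19 -16  -5  -7  -6  -5  -5  -5  -5  -5  -5]]
```

```bash
python3 -m inch '[[[0.05,-0.02,0,0,0,-0.04,-0.35],[0.15,-0.06,0,0,0,-0.1,-0.35],[0.28,-0.12,0,0,0,-0.17,-0.35],[0.42,-0.18,0,0,0,-0.24,-0.2],[0.56,-0.24,0,0,0,-0.3,-0.2],[0.68,-0.29,0,0,0,-0.36,-0.2],[0.78,-0.33,0,0,0,-0.4,-0.2],[0.84,-0.36,0,0,0,-0.43,-0.2],[0.86,-0.37,0,0,0,-0.434,-0.2],[0.86,-0.37,0,0,0,-0.434,-0.2]]]'; python3 go.py 483.4 -302.4 85 -100
```

```text
time: 19.1
tool_pos: [500.2, -190.2, 142.8]
tcp_rot: [-3.141, 0.0, -1.746]
contact_force: [0.3, 0.3, -0.1]
grip_width: 55.0
t 19.1 pos [ 500.2 -190.2  142.8] rpy [-180.    0. -100.] F [ 0.3  0.3 -0.1] M [-0.05  0.19 -0.04] w 55.0 q6 1.24
shift share [ 0.567 -0.015  0.289] turn share [-0.     0.    -0.001] mm [113.4  -3.   57.8] deg [-0.  0. -0.]
```

```bash
python3 -m inch '[[[0.04,0,0,0,0,0,-0.2],[0.12,0,0,0,0,0,-0.2],[0.24,-0.005,0,0,0,0,-0.2],[0.36,-0.01,0.02,0,0,0,-0.2],[0.46,-0.012,0.06,0,0,0,-0.2],[0.53,-0.015,0.12,0,0,0,-0.2],[0.567,-0.015,0.19,0,0,0,-0.2],[0.567,-0.015,0.25,0,0,0,-0.2],[0.567,-0.015,0.28,0,0,0,-0.2],[0.567,-0.015,0.29,0,0,0,-0.2]]]'; python3 go.py 483.4 -302.4 25 -100
python3 - <<'E'
from h import *
for n in("side","top"):cv2.imwrite(f"pics/{n}5.png",bot.capture(n)[:,:,::-1])
im=cv2.imread("pics/side5.png");t=cv2.imread("pics/top5.png")
cv2.imwrite("pics/s5z.png",np.hstack([cv2.resize(im[230:330,220:320],None,fx=4,fy=4,interpolation=cv2.INTER_CUBIC),cv2.resize(t[160:260,270:370],None,fx=4,fy=4,interpolation=cv2.INTER_CUBIC)]))
E
```

```text
time: 20.35
tool_pos: [483.6, -301.9, 84.3]
tcp_rot: [3.141, 0.0, -1.745]
contact_force: [-0.5, 0.2, 0.7]
grip_width: 55.1
t 20.35 pos [ 483.6 -301.9   84.3] rpy [ 180.    0. -100.] F [-0.5  0.2  0.7] M [-0.03  0.13 -0.04] w 55.1 q6 1.05
shift share [0.003 0.    0.296] turn share [0.001 0.001 0.001] mm [ 0.6  0.  59.3] deg [0. 0. 0.]
```

View pics/s5z.png

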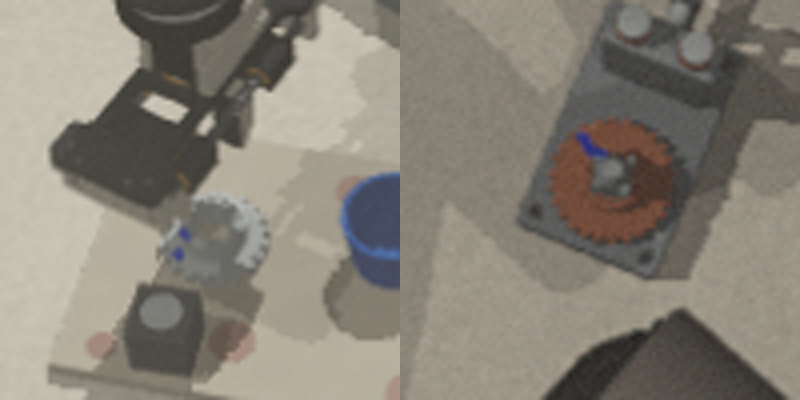

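The side view shows the gripper over the steel cog (near (270,290) full-frame), clear of the doming block. The top view shows the copper cog home, with its blue bar pointing up-left at about (318,196) px. I'll measure that bar and then descend.

```bash
python3 - <<'E'
from sp import *
t=cv2.imread("pics/top5.png")
for th in(1.5,1.7): print(copper(t,"top",324,205,50,r=22,th=th))
for b in blues(t,12):
    if abs(b[0]-320)<12 and abs(b[1]-197)<12: print(b,[plane("top",*b[3],z)[:2].round(1) for z in (50,66,90)])
E
python3 -m inch '[[[0,0,0.04,0,0,0,-0.2],[0.003,0,0.09,0,0,0,-0.2],[0.003,0,0.14,0,0,0,-0.2],[0.003,0,0.19,0,0,0,-0.2],[0.003,0,0.235,0,0,0,-0.2],[0.003,0,0.27,0,0,0,-0.2],[0.003,0,0.288,0,0,0,-0.2],[0.003,0,0.295,0,0,0,-0.2],[0.003,0,0.295,0,0,0,-0.2],[0.003,0,0.295,0,0,0,-0.2]]]'; python3 go.py
```

```text
(array([517.5,  -3.3]), np.float64(90.1), np.float64(1.4))
(array([516.7,  -2.7]), np.float64(86.6), np.float64(3.2))
(np.float64(317.24), np.float64(196.24), np.int32(25), (np.float64(317.12), np.float64(196.14))) [array([541.6,  13.2]), array([539.3,  13. ]), array([535.9,  12.7])]
time: 21.7
tool_pos: [483.5, -303.2, 26.0]
tcp_rot: [-3.141, -0.0, -1.745]
contact_force: [-0.5, -0.7, -0.2]
grip_width: 55.2
t 21.7 pos [ 483.5 -303.2   26. ] rpy [-180.   -0. -100.] F [-0.5 -0.7 -0.2] M [0.03 0.19 0.04] w 55.2 q6 1.05
```

```bash
python3 -m inch '[[[0,0,0.005,0,0,0,-0.1],[0,0,0.005,0,0,0,0],[0,0,0.005,0,0,0,0.2],[0,0,0.005,0,0,0,0.2],[0,0,0.005,0,0,0,0.2],[0,0,0.005,0,0,0,0.2],[0,0,-0.01,0,0,0,0.2],[0,0,-0.03,0,0,0,0.2],[0,0,-0.06,0,0,0,0.2],[0,0,-0.1,0,0,0,0.2]]]'; python3 go.py 490 -200 152 -55
```

```text
time: 22.95
tool_pos: [483.3, -303.1, 46.1]
tcp_rot: [3.141, 0.0, -1.745]
contact_force: [0.5, -0.7, -3.4]
grip_width: 44.2
t 22.95 pos [ 483.3 -303.1   46.1] rpy [ 180.    0. -100.] F [ 0.5 -0.7 -3.4] M [-0.05  0.19 -0.  ] w 44.2 q6 1.05
shift share [-0.514  0.057 -0.529] turn share [ 0.  0. -1.] mm [-102.7   11.3 -105.9] deg [  0.   0. -45.]
```

```bash
python3 -m inch '[[[0,0,-0.1,0,0,-0.1,0.2],[-0.02,0,-0.25,0,0,-0.2,0.2],[-0.06,0.01,-0.36,0,0,-0.3,0.2],[-0.13,0.02,-0.44,0,0,-0.42,0.2],[-0.21,0.03,-0.5,0,0,-0.54,0.2],[-0.3,0.04,-0.53,0,0,-0.66,0.2],[-0.38,0.05,-0.53,0,0,-0.78,0.2],[-0.45,0.05,-0.53,0,0,-0.88,0.2],[-0.5,0.06,-0.53,0,0,-0.96,0.2],[-0.515,0.06,-0.53,0,0,-1,0.2]]]'; python3 go.py 510 -80 152 -10
```

```text
time: 24.2
tool_pos: [489.4, -199.0, 152.2]
tcp_rot: [-3.141, -0.0, -0.958]
contact_force: [0.4, -0.2, -3.1]
grip_width: 43.9
t 24.2 pos [ 489.4 -199.   152.2] rpy [-180.    -0.   -54.9] F [ 0.4 -0.2 -3.1] M [-0.09  0.13  0.04] w 43.9 q6 0.43
shift share [-0.428 -0.427  0.001] turn share [-0.    -0.    -0.998] mm [-85.6 -85.3   0.2] deg [ -0.   -0.  -44.9]
```

```bash
python3 -m inch '[[[-0.02,-0.02,0,0,0,-0.1,0.2],[-0.07,-0.07,0,0,0,-0.2,0.2],[-0.13,-0.13,0,0,0,-0.3,0.2],[-0.2,-0.2,0,0,0,-0.42,0.2],[-0.27,-0.27,0,0,0,-0.54,0.2],[-0.33,-0.33,0,0,0,-0.66,0.2],[-0.38,-0.38,0,0,0,-0.78,0.2],[-0.41,-0.41,0,0,0,-0.88,0.2],[-0.428,-0.427,0,0,0,-0.96,0.2],[-0.428,-0.427,0,0,0,-1,0.2]]]'; python3 go.py 519.3 -4 152 35
```

```text
time: 25.45
tool_pos: [510.4, -80.6, 151.9]
tcp_rot: [3.142, -0.0, -0.173]
contact_force: [0.7, 0.5, -3.5]
grip_width: 44.5
t 25.45 pos [510.4 -80.6 151.9] rpy [180.   -0.   -9.9] F [ 0.7  0.5 -3.5] M [-0.09  0.04 -0.03] w 44.5 q6 -0.13
shift share [-0.022 -0.385 -0.   ] turn share [ 0.    -0.    -0.999] mm [ -4.5 -76.9  -0.1] deg [  0.   -0.  -44.9]
```

```bash
python3 -m inch '[[[0,-0.02,0,0,0,-0.1,0.2],[0,-0.06,0,0,0,-0.2,0.2],[0,-0.12,0,0,0,-0.3,0.2],[-0.01,-0.18,0,0,0,-0.42,0.2],[-0.01,-0.24,0,0,0,-0.54,0.2],[-0.02,-0.3,0,0,0,-0.66,0.2],[-0.022,-0.34,0,0,0,-0.78,0.2],[-0.022,-0.37,0,0,0,-0.88,0.2],[-0.022,-0.385,0,0,0,-0.96,0.2],[-0.022,-0.385,0,0,0,-1,0.2]]]'; python3 go.py 519.3 -4 135 61
```

```text
time: 26.7
tool_pos: [519.5, -4.2, 151.8]
tcp_rot: [3.141, -0.0, 0.611]
contact_force: [-0.5, 0.6, -3.9]
grip_width: 44.0
t 26.7 pos [519.5  -4.2 151.8] rpy [180.  -0.  35.] F [-0.5  0.6 -3.9] M [-0.05 -0.    0.02] w 44.0 q6 -0.77
shift share [-0.    -0.001  0.084] turn share [ 0.    -0.    -0.577] mm [-0.  -0.3 16.8] deg [  0.  -0. -26.]
```

```bash
python3 -m inch '[[[0,0,0,0,0,-0.08,0.2],[0,0,0.01,0,0,-0.16,0.2],[0,0,0.03,0,0,-0.25,0.2],[0,0,0.05,0,0,-0.34,0.2],[0,0,0.065,0,0,-0.43,0.2],[0,0,0.075,0,0,-0.5,0.2],[0,0,0.08,0,0,-0.55,0.2],[0,0,0.08,0,0,-0.577,0.2],[0,0,0.08,0,0,-0.577,0.2],[0,0,0.08,0,0,-0.577,0.2]]]'; python3 go.py
python3 - <<'E'
from sp import *
cv2.imwrite("pics/side6.png",bot.capture("side")[:,:,::-1])
im=cv2.imread("pics/side6.png"); o=bot.get_obs(); p=o['tool_pos']
cv2.imwrite("pics/s6z.png",cv2.resize(im[150:230,285:365],None,fx=7,fy=7,interpolation=cv2.INTER_CUBIC))
for b in blues(im,12):
    if abs(b[0]-325)<25 and abs(b[1]-190)<30: print(b, [az(plane("side",*b[3],z),[518.6,-2.5]) for z in (p[2]-3,p[2]+13,50)])
for a in (25,30,35,40,45):
    d=np.array([np.cos(np.radians(a)),np.sin(np.radians(a))]); print(a,[proj("side",[*(p[:2]+r*d),z]).round(1) for r,z in((27.5,p[2]-3),(20,p[2]+13))])
E
```

```text
time: 27.95
tool_pos: [519.4, -4.0, 135.8]
tcp_rot: [3.141, -0.0, 1.063]
contact_force: [0.1, 0.0, -2.6]
grip_width: 44.2
t 27.95 pos [519.4  -4.  135.8] rpy [180.   -0.   60.9] F [ 0.1  0.  -2.6] M [-0.03  0.03 -0.05] w 44.2 q6 -1.22
(np.float64(328.33), np.float64(179.67), np.int32(6), (np.float64(328.34), np.float64(179.63))) [(np.float64(74.1), np.float64(31.5)), (np.float64(43.1), np.float64(19.4)), (np.float64(99.5), np.float64(120.2))]
(np.float64(331.0), np.float64(183.5), np.int32(6), (np.float64(330.85), np.float64(183.51))) [(np.float64(39.1), np.float64(26.5)), (np.float64(-0.3), np.float64(25.8)), (np.float64(93.7), np.float64(104.0))]
(np.float64(328.33), np.float64(200.67), np.int32(3), (np.float64(328.35), np.float64(200.69))) [(np.float64(-56.0), np.float64(63.0)), (np.float64(-59.3), np.float64(78.9)), (np.float64(72.1), np.float64(30.2))]
(np.float64(331.62), np.float64(203.75), np.int32(8), (np.float64(331.68), np.float64(203.78))) [(np.float64(-52.0), np.float64(77.3)), (np.float64(-55.5), np.float64(92.6)), (np.float64(40.3), np.float64(29.8))]
25 [array([331.9, 185.4]), array([329.3, 181.4])]
30 [array([331.7, 184.8]), array([329.2, 181. ])]
35 [array([331.5, 184.3]), array([329. , 180.6])]
40 [array([331.2, 183.7]), array([328.8, 180.2])]
45 [array([330.9, 183.2]), array([328.5, 179.8])]
```

View pics/s6z.png

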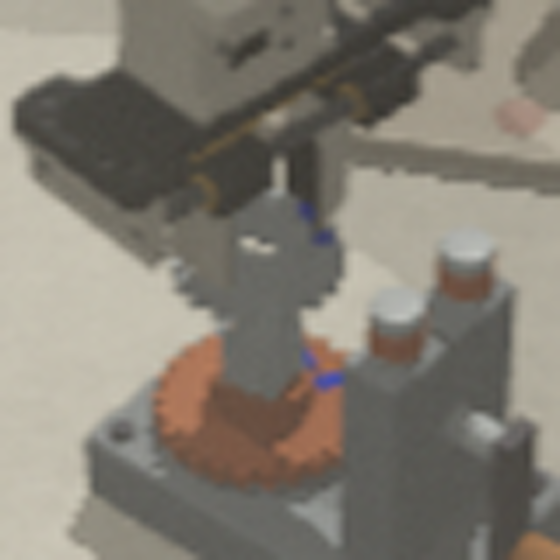

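Both cogs' bars show nearly the same bearing in the side view: about 39° for the small cog at (331,183.5) px, and about 40° for the large at (331.6,203.8). The small cog is therefore lined up, so I'll lower it.

```bash
python3 -m inch '[[[0,0,0.02,0,0,0,0.2],[0,0,0.04,0,0,0,0.2],[0,0,0.06,0,0,0,0.2],[0,0,0.08,0,0,0,0.2],[0,0,0.1,0,0,0,0.2],[0,0,0.12,0,0,0,0.2],[0,0,0.135,0,0,0,0.2],[0,0,0.15,0,0,0,0.2],[0,0,0.16,0,0,0,0.2],[0,0,0.17,0,0,0,0.2]]]'; python3 go.py
```

```text
time: 29.25
tool_pos: [519.5, -3.9, 101.7]
tcp_rot: [3.141, -0.0, 1.064]
contact_force: [0.9, 0.1, -3.6]
grip_width: 44.3
t 29.25 pos [519.5  -3.9 101.7] rpy [180.  -0.  61.] F [ 0.9  0.1 -3.6] M [-0.02 -0.05 -0.04] w 44.3 q6 -1.22
```

Underside is at about 89 mm with no resistance, so I'll continue gently.

```bash
python3 -m inch '[[[0,0,0.006,0,0,0,0.2],[0,0,0.012,0,0,0,0.2],[0,0,0.018,0,0,0,0.2],[0,0,0.024,0,0,0,0.2],[0,0,0.03,0,0,0,0.2],[0,0,0.036,0,0,0,0.2],[0,0,0.042,0,0,0,0.2],[0,0,0.048,0,0,0,0.2],[0,0,0.05,0,0,0,0.2],[0,0,0.05,0,0,0,0.2]]]'; python3 go.py
```

```text
time: 30.5
tool_pos: [519.6, -3.9, 91.8]
tcp_rot: [3.141, -0.0, 1.064]
contact_force: [3.9, 0.6, -2.7]
grip_width: 43.9
t 30.5 pos [519.6  -3.9  91.8] rpy [180.  -0.  61.] F [ 3.9  0.6 -2.7] M [ 0.06 -0.64  0.04] w 43.9 q6 -1.22
```

```bash
python3 -m inch '[[[0.002,0.003,0.005,0,0,0,0.2],[0.002,0.003,0.015,0,0,0,0.2],[0.002,0.003,0.025,0,0,0,0.2],[0.002,0.003,0.035,0,0,0,0.2],[0.002,0.003,0.045,0,0,0,0.2],[0.002,0.003,0.052,0,0,0,0.2],[0.002,0.003,0.058,0,0,0,0.2],[0.002,0.003,0.062,0,0,0,0.2],[0.002,0.003,0.065,0,0,0,0.2],[0.002,0.003,0.065,0,0,0,0.2]]]'; python3 go.py
```

```text
time: 31.75
tool_pos: [520.1, -3.9, 78.7]
tcp_rot: [3.142, -0.0, 1.064]
contact_force: [1.3, 0.1, -4.1]
grip_width: 44.1
t 31.75 pos [520.1  -3.9  78.7] rpy [180.  -0.  61.] F [ 1.3  0.1 -4.1] M [-0.03 -0.3  -0.01] w 44.1 q6 -1.22
```

```bash
python3 -m inch '[[[0,0,0.001,0,0,0,0.2],[0,0,0.002,0,0,0,0.2],[0,0,0.003,0,0,0,0.2],[0,0,0.004,0,0,0,0.2],[0,0,0.005,0,0,0,0.2],[0,0,0.006,0,0,0,0.2],[0,0,0.007,0,0,0,0.2],[0,0,0.007,0,0,0,0.2],[0,0,0.007,0,0,0,0.2],[0,0,0.007,0,0,0,0.2]]]'; python3 go.py
```

```text
time: 33.0
tool_pos: [520.2, -3.9, 78.6]
tcp_rot: [3.141, -0.0, 1.064]
contact_force: [-2.7, 0.5, 11.4]
grip_width: 43.9
t 33.0 pos [520.2  -3.9  78.6] rpy [179.9  -0.   61. ] F [-2.7  0.5 11.4] M [-0.02  0.6  -0.02] w 43.9 q6 -1.22
```

Seated: the wrist reads an upward 11 N and the height matches. I'll release and rise.

```bash
python3 -m inch '[[[0,0,-0.003,0,0,0,0.15],[0,0,-0.003,0,0,0,0],[0,0,-0.003,0,0,0,-0.2],[0,0,-0.003,0,0,0,-0.35],[0,0,-0.003,0,0,0,-0.35],[0,0,-0.03,0,0,0,-0.35],[0,0,-0.1,0,0,0,-0.35],[0,0,-0.22,0,0,0,-0.35],[0,0,-0.35,0,0,0,-0.35],[0,0,-0.45,0,0,0,-0.35]]]'; python3 go.py
python3 -m inch '[[[-0.02,-0.05,-0.05,0,0,0,-0.35],[-0.06,-0.15,-0.1,0,0,0,-0.35],[-0.12,-0.28,-0.15,0,0,0,-0.35],[-0.18,-0.42,-0.2,0,0,0,-0.35],[-0.24,-0.56,-0.2,0,0,0,-0.35],[-0.28,-0.66,-0.2,0,0,0,-0.35],[-0.3,-0.7,-0.2,0,0,0,-0.35],[-0.3,-0.7,-0.2,0,0,0,-0.35],[-0.3,-0.7,-0.2,0,0,0,-0.35],[-0.3,-0.7,-0.2,0,0,0,-0.35]]]'
python3 - <<'E'
from h import *
for n in("side","top"):cv2.imwrite(f"pics/{n}7.png",bot.capture(n)[:,:,::-1])
im=cv2.imread("pics/side7.png");t=cv2.imread("pics/top7.png")
cv2.imwrite("pics/s7z.png",np.hstack([cv2.resize(im[150:250,280:380],None,fx=4,fy=4,interpolation=cv2.INTER_CUBIC),cv2.resize(t[150:250,270:370],None,fx=4,fy=4,interpolation=cv2.INTER_CUBIC)]))
E
```

```text
time: 34.25
tool_pos: [520.5, -3.9, 169.6]
tcp_rot: [3.14, -0.001, 1.064]
contact_force: [0.0, 0.2, 0.2]
grip_width: 61.8
t 34.25 pos [520.5  -3.9 169.6] rpy [ 1.799e+02 -1.000e-01  6.100e+01] F [0.  0.2 0.2] M [-0.01 -0.01 -0.  ] w 61.8 q6 -1.22
time: 35.5
tool_pos: [369.1, 11.5, 207.2]
tcp_rot: [-3.141, -0.0, 1.064]
contact_force: [0.9, 0.2, 0.9]
grip_width: 61.9
```

View pics/s7z.png

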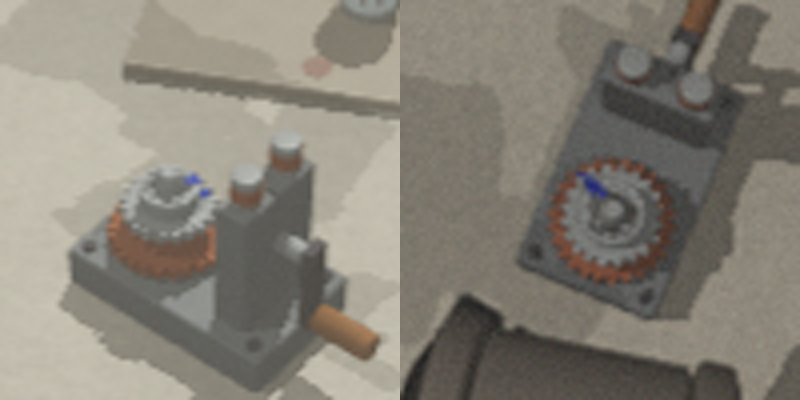

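View pics/side7.png

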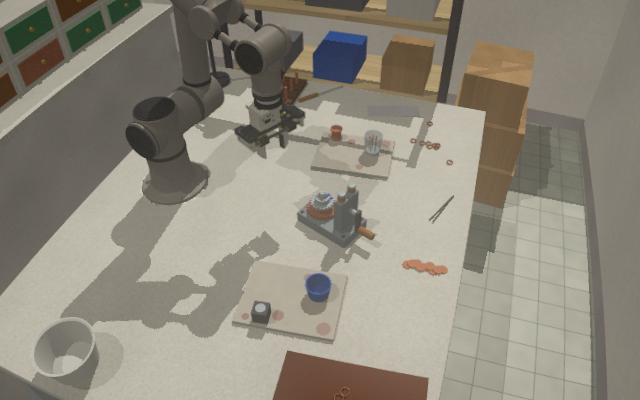

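Both cogs are stacked flat, with their blue marks in line at about (329,196) in the side view and (319,196) in the top view. The bystanders haven't moved and the gripper is clear. A last measured check before handing in.

Run:
```python
from sp import *
t=cv2.imread("pics/top7.png");s=cv2.imread("pics/side7.png")
for n,im in(("top",t),("side",s)):
    for b in blues(im,12):
        if abs(b[0]-325)<12 and abs(b[1]-197)<12: print(n,b,[az(plane(n,*b[3],z),[518.4,-3.3]) for z in(50,76,92)])
f=t.astype(float)+1;u,v,r=323,203,19
q=cv2.resize(f[v-r:v+r,u-r:u+r],None,fx=6,fy=6,interpolation=cv2.INTER_CUBIC)
print("large top",copper(t,"top",323,205,50,r=22,th=1.5))
print(bot.get_obs()['time'],bot.get_obs()['contact_force'].round(1)); bot.close_job()
```

```text
top (np.float64(317.87), np.float64(196.03), np.int32(31), (np.float64(317.96), np.float64(196.07))) [(np.float64(30.9), np.float64(27.3)), (np.float64(34.9), np.float64(24.1)), (np.float64(37.9), np.float64(22.2))]
side (np.float64(327.73), np.float64(194.27), np.int32(11), (np.float64(327.67), np.float64(194.43))) [(np.float64(90.9), np.float64(54.8)), (np.float64(75.2), np.float64(29.7)), (np.float64(44.7), np.float64(18.0))]
side (np.float64(330.88), np.float64(197.88), np.int32(8), (np.float64(330.81), np.float64(197.82))) [(np.float64(73.8), np.float64(45.4)), (np.float64(40.6), np.float64(27.4)), (np.float64(4.3), np.float64(25.8))]
large top (array([517. ,  -2.5]), np.float64(89.2), np.float64(2.5))
35.6 [-0.1 -0.9 -0.5]
the job is handed in; nothing more can be done
```

Both cogs are on the spindle, each lined up by its blue mark: the large copper one on the shoulder, then the small steel one on top of it. I lowered each gently, let go, backed the arm away and handed the job in at 35.6 s.

**Seating:** At the bottom the large cog put about 3 N of its weight on the shoulder, with the gripper at 52.8 mm (53 mm expected). The small cog stopped with an 11 N upward push at 78.6 mm (79 mm expected). I did not measure either cog's final height with the cameras.

**Alignment:** The top camera puts the blue marks at about 35° and the large cog's axis about 1.6 mm from my estimate of the spindle axis. I did not measure the small cog's axis; it only looks concentric.

**Surroundings:** The last pictures show the tumbler, spool, tub and doming block where they started, by eye. The gripper is open and clear of everything, with wrist force under 1 N.

**Disagreements:**
- The side camera reads the same marks at about 40° and disagrees with the top camera by 2–4 mm on the spindle's position. It read the large cog's mark about 6° high in the same way, so I treated this as calibration bias.
- While going down the splines, both cogs pushed sideways with about 4–5 N, and I recentred the gripper by less than 1 mm each time.

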